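# Barrel changeover in the bench chuck

## Robot

A 6-joint arm with a two-finger parallel gripper is mounted at the origin on the work surface. World frame = base frame: x ahead of the robot, y to its left, z up, the work surface at z = 0. Lengths are in mm, angles in degrees, forces in N, time in s.
With the tool pointing down it reaches from about 300 to 850 mm from the base axis. Payload 4.2 kg.
Tool frame: the origin (TCP) lies on the centre line of the jaws, within the pads' length; the fingertips stand 14 mm ahead of it and the grasp point (between the pads) lies 5 mm behind it (env.finger_overhang is the z of the fingertips in the tool frame, in mm); z points along the fingers, y is the line along which they close (so a half turn about z gives the same grasp; the last joint's range is limited). The gripper opens to 91 mm and grips with 3 to 60 N. Pads are 32 mm wide; open, the fingers measure 118 mm over their backs; the gripper's body (76 mm by 178 mm) begins 60 mm behind the grasp point.
Start: joints at [-69.786, 18.312, 89.639, -0, 72.044, -1.146], TCP at [209.433, -535.518, 227.976] pointing down, gripper open.
Joint ranges: [-177.97, 177.97], [-48.28, 115.42], [12.27, 149.76], [-77.06, 257.06], [2.81, 150.46], [-146.56, 146.56]. Speed limits (degrees/s): [147.25, 147.25, 180, 180, 180, 180].

## Interface

Orientations are given as [roll, pitch, yaw] about the fixed x, y, z axes, in that order (R = Rz(yaw) Ry(pitch) Rx(roll)).
In Python, from workcell import sensors, viewer, env gives the robot as it stands. The module is installed in compiled form; this text tells all that it offers.
- The arm moves only by the tool step_arm, never from a script. Its argument "plan" is one flat list of numbers, 6 for each row, row after row: the shift along the tool's x, y, z in cm, then the turn, a rotation vector about the tool's x, y, z in rad. In form: [x, y, z, wx, wy, wz, x, y, z, wx, wy, wz, ...]. A call has 1 to 5 rows; each row shifts and turns the commanded pose from where the row before left it, along the tool's axes as they then stand; what a row does not reach is not made up. A row lasts 1/12 s, in which the tool goes at most 41.7 mm and 7.16 degrees, less where a joint would pass 70% of its speed; a pose out of reach is approached as far as the arm can. A call is refused whole if a number of a shift passes 4.17 or a number of a turn 0.125, either way. A call with a gripper value outside its range is refused whole. "hand" is the finger opening in cm, from 0 to 9.12, set as the call begins (left out, the last holds). The fingers move at their own pace and stop on an object; "newtons" is the grip in N (left out, the last holds). Time passes only in rows, so rows that do not move let the fingers close. It gives the time, the measured TCP pose, the force, the opening and the grip force at its end, in the units of the state.
- sensors.state(): the state, without advancing time (a new reading comes with each control period).
- viewer.grab_frame(name): name is "scene" or "top" or "wrist"; returns a dict with "img" (420x560x3 uint8, red, green, blue), "fx", "fy", "cx", "cy" (pixels), "k1" (the pictures are not rectified: a ray, as slopes to the right and down, at radius r is drawn at 1 + k1 r^2 times it, then the intrinsics apply), "position" and "attitude" of the camera in the world. Camera axes: x right, y down, z forward; pixel columns grow to the right and rows downward; lengths in mm; the calibration is good to about 2 mm. A picture is of the moment at which its call begins. There is no depth.
- env.job_done(): hands the job in; it is judged then, once.
Trained networks look in a picture, given as the dict that the camera call returned (one of the last four; its "shot" number tells which), for a name from the list of things; names that differ only in an ending like _2 or _b are one class to them, and where a whole thing is asked for, a point or a joint stands for the part that bears it (a point fixed in the world has none). Each returns a list of dicts, best first, with "score" (0 to 1); they miss things now and then, are a little off and sometimes report something else, mostly with a low value. They report only what shows in the picture. A call takes as long as a camera call. They do not tell look-alikes from the thing itself.
- viewer.boxes_of(name, picture): "location" ([column, row] in pixels, amid what is visible of it).
- viewer.pinpoint(name, picture): "location" ([column, row] in pixels: a listed point, or the origin of a listed thing).
The state is a dict: "time_s": time; "qpos": joint angles; "qvel": joint speeds; "effort": joint torques, N m; "ee_pos": TCP position; "ee_rot": TCP orientation; "force": force on the tool from outside, world axes, zero at the start; "torque": the same for the moment, N m; "gripper_width": finger opening in mm; "gripper_force": force on a finger pad.
Only numpy, scipy, OpenCV 4.12 (cv2) and the standard library are available. Lean on these libraries where they do the work, as an engineer would, in place of code of your own. Each camera call takes 0.05 s, during which the arm holds its last target. There are 200 camera calls.

## Task

Change the work over at the clock bench: open the bench chuck by its sleeve, take out the finished green-banded barrel, stand the red-banded barrel upright on the chuck face in its place and turn the sleeve until the jaws clamp it tight. Stand the finished barrel and every dark-banded spare upright in the foam pockets of the parts case, one to a pocket, and press the clear cover shut until its catch snaps. Leave the oil bottle, screwdriver and little clock where they are.

Things in the scene. Friction and masses are not known exactly. Their poses are not given: they have to be found in the camera images.
- chuck: Bench chuck, fixed to the bench: square steel base 116 x 116 x 10 mm, round body 80 mm in diameter, flat top face 50 mm above the bench. Round it turns a grey knurled sleeve (88 mm diameter, 16 to 40 mm above the bench) with a crank knob. Origin: centre of the underside, z up.
- chuck_face (a point): Centre of the chuck's top face, 50 mm above the bench; a barrel stands here. Three steel jaws (12 mm wide, 14 mm high, with a look-only step to 17 mm near their outer ends) slide on the face at 0, 120 and 240 degrees in the chuck's frame.
- chuck_sleeve (a joint): Turn of the sleeve, rad, -0.9 to 1.8. Counter-clockwise from above is positive and opens the jaws, 3.5 mm outward per rad, all together. It starts closed on the finished barrel. Jaws touch a barrel at about -0.09, then it stiffens: 10 N at the knob by about -0.5, easing back to about -0.2 when let go. From 1.2 up a barrel has 4 mm of room each side. Friction 3 N at the knob: it stays put and keeps the clamp.
- chuck_knob (a point): On the axis of the sleeve's crank knob: an upright black post 18 mm in diameter, 30 to 92 mm above the bench, 80 mm from the chuck's axis. The point lies 75 mm above the bench and turns with the sleeve; above 56 mm the post stands clear of the rest of the chuck. A push of about 10 N along its circle clamps a barrel tight.
- jaw0: Jaw at 0 degrees in the chuck's frame. The origin does not lie on the jaw: it lies on the chuck's axis at bench height when the sleeve reads 0, and moves outward with the jaw.
- jaw1: Jaw at 120 degrees in the chuck's frame, otherwise as jaw0.
- jaw2: Jaw at 240 degrees in the chuck's frame, otherwise as jaw0.
- case: Parts case, fixed to the bench: grey tray 140 (its x) x 150 (its y) mm with a 28 mm high rim, lined with black foam with four square pockets with blue floors. Origin: centre of the underside, z up. The clear cover is hinged along the rim at its -y side; the catch is on the +y side.
- pocket0 (a point): Centre of the floor of a foam pocket, 12 mm above the bench, at x -33, y -30 mm in the case. Each pocket is 46 mm square and 10 mm deep; the foam's top is 22 mm above the bench.
- pocket1 (a point): As pocket0, at x +33, y -30 mm in the case.
- pocket2 (a point): As pocket0, at x -33, y +36 mm in the case.
- pocket3 (a point): As pocket0, at x +33, y +36 mm in the case.
- case_lid (a joint): Opening angle of the clear cover, rad: 0 shut, up to 2.1 leaning back outward past the -y side. Starts open (1.8 to 2.05). A stiff hinge (0.2 N m) holds it where it is left. At about 0.07 it meets a spring catch and must be pressed down near the free edge with some 6 to 15 N to snap home; latched it reads below 0.03.
- case_hinge (a point): Middle of the cover's hinge line, 28 mm above the bench, at y -75 mm in the case; the hinge runs along the case's x.
- lid_edge (a point): Middle of the cover's free edge, on its outer (top) surface: 150 mm from the hinge line along the cover and 48 mm out from it. The cover is a clear box lid 140 x 150 mm, 48 mm deep with 4 mm walls, with a blue tongue in the middle of its free edge; shut, its top is 76 mm above the bench.
- finished: A brass mainspring barrel: upright cylinder 36 mm in diameter and 46 mm high, with a central steel arbor stub (10 mm diameter, 8 mm high) on top; 200 to 330 g. Origin: centre of the underside; z points up along its axis. Green bands and top. It starts clamped in the chuck and belongs in the case.
- next: A brass mainspring barrel: upright cylinder 36 mm in diameter and 46 mm high, with a central steel arbor stub (10 mm diameter, 8 mm high) on top; 200 to 330 g. Origin: centre of the underside; z points up along its axis. Red bands and top. It starts on the bench and belongs in the chuck.
- spare_a: A brass mainspring barrel: upright cylinder 36 mm in diameter and 46 mm high, with a central steel arbor stub (10 mm diameter, 8 mm high) on top; 200 to 330 g. Origin: centre of the underside; z points up along its axis. Dark grey bands and top. On the bench; belongs in the case. May be absent.
- spare_b: A brass mainspring barrel: upright cylinder 36 mm in diameter and 46 mm high, with a central steel arbor stub (10 mm diameter, 8 mm high) on top; 200 to 330 g. Origin: centre of the underside; z points up along its axis. Dark grey bands and top. On the bench; belongs in the case. May be absent.
- spare_c: A brass mainspring barrel: upright cylinder 36 mm in diameter and 46 mm high, with a central steel arbor stub (10 mm diameter, 8 mm high) on top; 200 to 330 g. Origin: centre of the underside; z points up along its axis. Dark grey bands and top. On the bench; belongs in the case. May be absent.
- oil: Bystander: small oil bottle with a white cap, 36 mm in diameter, 85 mm high. Origin: centre of the underside.
- driver: Bystander: screwdriver lying on the bench, 170 mm long. Leave alone.
- clock: Bystander: small wooden mantel clock, 50 x 110 x 112 mm. Origin: centre of the underside.
There are look-alikes about, which are no part of the job. What is shaped like the spare_c but blue or purple is not meant.

How it is judged (in metres and radians):
On the way, in this order (a step that is already met when the one before it is completed fails the run):
1. the finished barrel has been taken out of the chuck (horizontal distance between finished and chuck_face above 0.06 m), for 0.2 s.
2. the red-banded barrel stands on the chuck face, clamped by all three jaws (horizontal distance between next and chuck_face below 0.004 m and z of next in the frame of chuck_face between -0.004 and 0.005 m and angle between next's own z axis and vertical below 0.06 rad and contact force between next and jaw0 above 3 N and contact force between next and jaw1 above 3 N and contact force between next and jaw2 above 3 N), for 0.2 s.
At the end, for the whole second after the job is handed in: The red-banded barrel stands upright flat on the chuck face within 4 mm of its centre with each jaw pressing on it by more than 3 N; the finished barrel and all spares present stand upright on the floor of the case's pockets; the cover is latched (below 0.03 rad); all at rest (all of step 2 and x of finished in the frame of case between -0.066 and 0.066 m and y of finished in the frame of case between -0.066 and 0.071 m and z of finished in the frame of case between 0.007 and 0.017 m and angle between each of finished, spare_a, spare_b, spare_c's own z axis and vertical below 0.15 rad and linear speed of each of finished, spare_a, spare_b, spare_c, next below 0.02 m/s and x of spare_a in the frame of case between -0.066 and 0.066 m and y of spare_a in the frame of case between -0.066 and 0.071 m and z of spare_a in the frame of case between 0.007 and 0.017 m and x of spare_b in the frame of case between -0.066 and 0.066 m and y of spare_b in the frame of case between -0.066 and 0.071 m and z of spare_b in the frame of case between 0.007 and 0.017 m and x of spare_c in the frame of case between -0.066 and 0.066 m and y of spare_c in the frame of case between -0.066 and 0.071 m and z of spare_c in the frame of case between 0.007 and 0.017 m and value of joint case_lid below 0.03 rad); the robot touches nothing.
It fails at once if a bystander (oil bottle, screwdriver, clock) is moved more than 3 cm (distance of any of oil, driver, clock from where it was at the start of the episode above 0.03 m).
Of spare_a, spare_b, spare_c only 1 to 3 are there at a start; the rules pass over those that are not, and their reading is None.
At some moment in a run one of next, spare_a, spare_b, spare_c may be knocked a few centimetres aside while the robot is not near it.
It also fails if it takes over 210 s, if anything falls off the work surface, if the arm or the gripper's body presses on something with over 40 N, if the wrist force passes 120 N, or if a joint passes its speed limit or range.

## Working session

There is one attempt and no reset: what is moved stays moved. The work goes in short steps, Python scripts to look and compute and a tool call to move; the robot and the scene stay as the last step left them, time stands still between calls to the robot, and variables do not carry over. Pictures are saved under pics/ and viewed, at most 14 in all, crops included, and the job is handed in when it is done.

Besides the shell and the picture viewer there is one more tool, called after "Request:" in YAML: its name, and indented under it one key for each argument. step_arm: Moves the arm, as the interface text tells. Its arguments: {"type":"object","properties":{"plan":{"type":"array","items":{"type":"number"}},"hand":{"type":"number"},"newtons":{"type":"number"}},"required":["plan"]}

```bash
mkdir -p pics
cat > h.py <<'E'
import numpy as np, cv2
from scipy.spatial.transform import Rotation as R
from workcell import sensors, viewer, env
def grab(n,save=None):
    p=viewer.grab_frame(n)
    if save: cv2.imwrite(f'pics/{save}.png',cv2.cvtColor(p['img'],cv2.COLOR_RGB2BGR))
    return p
def cam(p):
    a=np.array(p['attitude'],float)
    M=a if a.shape==(3,3) else R.from_euler('xyz',a,degrees=True).as_matrix()
    return np.array(p['position'],float),M
def ray(p,uv):
    K=np.array([[p['fx'],0,p['cx']],[0,p['fy'],p['cy']],[0,0,1.]])
    xy=cv2.undistortPoints(np.array([[uv]],float),K,np.array([p['k1'],0,0,0.]))[0,0]
    # model: drawn = 1+k1 r^2 times
    c,M=cam(p); d=M@np.array([xy[0],xy[1],1]); return c,d/np.linalg.norm(d)
def at_z(p,uv,z):
    c,d=ray(p,uv); return c+d*(z-c[2])/d[2]
def tri(obs):
    A=np.zeros((3,3));b=np.zeros(3)
    for p,uv in obs:
        c,d=ray(p,uv);P=np.eye(3)-np.outer(d,d);A+=P;b+=P@c
    return np.linalg.solve(A,b)
def proj(p,X):
    c,M=cam(p);v=M.T@(np.array(X)-c);x,y=v[0]/v[2],v[1]/v[2];s=1+p['k1']*(x*x+y*y)
    return np.array([p['fx']*x*s+p['cx'],p['fy']*y*s+p['cy']])
def st():
    s=sensors.state();return s
E
python3 - <<'E'
from h import *
for n in ['scene','top']:
    p=grab(n,n+'0')
    print(n,p['position'],p['attitude'],p['fx'],p['k1'],p['shot'])
    for k in ['chuck','chuck_face','chuck_knob','case','pocket0','pocket1','pocket2','pocket3','case_hinge','lid_edge','finished','next','spare_a','oil','driver','clock']:
        z={'chuck_face':50,'chuck_knob':75,'pocket0':12,'pocket1':12,'pocket2':12,'pocket3':12,'case_hinge':28,'finished':50}.get(k,0)
        for d in viewer.pinpoint(k,p)[:5]:
            if d['score']>.2: print(k,np.round(d['location']),round(d['score'],2),np.round(at_z(p,d['location'],z)[:2]))
print(st())
E
```

```text
scene [ 842.77305342 -420.26167627  637.31922174] [-137.81965788    0.64580078   29.66114083] 418.182469798956 0.04158721381900212 1
chuck [207. 291.] 0.62 [ 531. -159.]
chuck [298. 157.] 0.56 [502. 228.]
chuck_face [296. 141.] 0.62 [498. 224.]
chuck_knob [291. 112.] 0.77 [455. 280.]
case [175. 299.] 0.68 [ 492. -198.]
case [296. 158.] 0.53 [500. 222.]
pocket0 [147. 295.] 0.98 [ 452. -219.]
pocket0 [178. 270.] 0.98 [ 465. -154.]
pocket0 [172. 318.] 0.84 [ 517. -232.]
pocket0 [205. 290.] 0.74 [ 533. -164.]
pocket1 [147. 295.] 0.98 [ 452. -219.]
pocket1 [178. 270.] 0.98 [ 465. -154.]
pocket1 [172. 318.] 0.84 [ 517. -232.]
pocket1 [205. 290.] 0.74 [ 533. -164.]
pocket2 [147. 295.] 0.98 [ 452. -219.]
pocket2 [178. 270.] 0.98 [ 465. -154.]
pocket2 [172. 318.] 0.84 [ 517. -232.]
pocket2 [205. 290.] 0.74 [ 533. -164.]
pocket3 [147. 295.] 0.98 [ 452. -219.]
pocket3 [178. 270.] 0.98 [ 465. -154.]
pocket3 [172. 318.] 0.84 [ 517. -232.]
pocket3 [205. 290.] 0.74 [ 533. -164.]
lid_edge [ 38. 344.] 0.89 [ 355. -364.]
finished [297. 142.] 0.59 [501. 221.]
next [225. 211.] 0.8 [449.  10.]
spare_a [3
[... 1842 characters left out ...]
50.] 0.63 [713. 326.]
{'time_s': 1.7, 'qpos': array([-6.97873342e+01,  1.83103364e+01,  8.96403390e+01,  6.78992428e-04,
        7.20428049e+01, -1.14687938e+00]), 'qvel': array([-0.06418214,  0.0027613 ,  0.01117979,  0.02760508,  0.09263281,
        0.04946588]), 'effort': array([ 5.73139969e-04, -4.12347507e+01, -2.32228070e+01,  7.27925403e-02,
        3.77771712e-02,  1.97390443e-05]), 'ee_pos': array([ 209.42413464, -535.5150354 ,  227.98252515]), 'ee_rot': array([ 1.79993469e+02, -5.15316300e-04,  2.13593359e+01]), 'force': array([-0.59541123,  0.24482249, -0.9308616 ]), 'torque': array([-0.00753115, -0.00504098, -0.01499218]), 'gripper_force': 0.0, 'gripper_width': 91.43081410411686}
```

View both.

View pics/scene0.png

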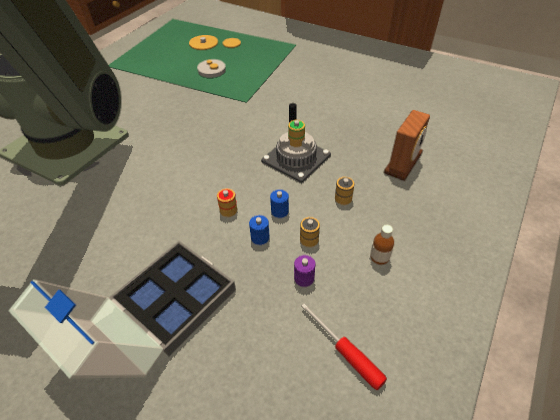

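View pics/top0.png

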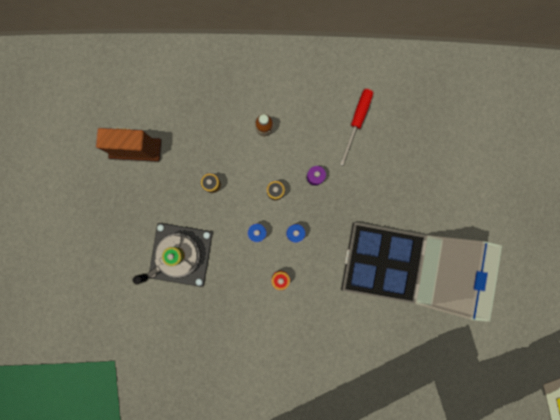

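Candidates. Red barrel: scene (227,203), top (281,281), with nothing else red of that shape. Spares: dark top, scene (344,190) and (310,232), top (210,182) and (276,189). Look-alikes to leave alone: blue at scene (279,204) and (259,230), purple at (305,270). Finished: the green barrel in the chuck, scene (297,132), top (172,256). Knob: the black post at scene (292,112), top (138,278).

```bash
cat >> h.py <<'E'
def pose():
    s=st(); r=s['ee_rot']; return np.array(s['ee_pos']),r[2]
def plan(*wps,p0=None,psi0=None,vmax=36.,wmax=.12):
    """waypoints (x,y,z,psi[,vmax]); print constant tool-frame rows"""
    p,psi=pose() if p0 is None else (np.array(p0,float),psi0)
    for w in wps:
        v=w[4] if len(w)>4 else vmax
        dpsi=np.radians((w[3]-psi+180)%360-180)
        d=np.array(w[:3])-p
        n=int(max(np.ceil(np.linalg.norm(d)/v),np.ceil(abs(dpsi)/wmax),1))
        while 1:
            M=sum(np.array([[np.cos(a),np.sin(a),0],[np.sin(a),-np.cos(a),0],[0,0,-1]]) for a in np.radians(psi)+dpsi*np.arange(n)/n)
            s=np.linalg.solve(M,d)/10
            if np.abs(s).max()<=4.1 and np.linalg.norm(s)*10<=max(v,1)*1.15: break
            n+=1
        print(f'{n} rows of',[float(x) for x in np.round(s,2)]+[0,0,round(float(-dpsi/n),4)],'->',w)
        p,psi=np.array(w[:3],float),w[3]
E
python3 - <<'E'
from h import *
plan((430,215,260,128))
E
```

```text
23 rows of [3.94, -0.09, -0.14, 0, 0, -0.0809] -> (430, 215, 260, 128)
```

Request:
step_arm:
  plan: [3.94,-0.09,-0.14,0,0,-0.081,3.94,-0.09,-0.14,0,0,-0.081,3.94,-0.09,-0.14,0,0,-0.081,3.94,-0.09,-0.14,0,0,-0.081,3.94,-0.09,-0.14,0,0,-0.081]
  hand: 6.0
  newtons: 30

```text
time_s: 2.12
ee_pos: [377.1, -431.2, 235.0]
ee_rot: [180.0, 0.0, 44.8]
force: [0.4, 0.3, 0.1]
gripper_width: 61.8
gripper_force: 0.0
```

Request:
step_arm:
  plan: [3.94,-0.09,-0.14,0,0,-0.081,3.94,-0.09,-0.14,0,0,-0.081,3.94,-0.09,-0.14,0,0,-0.081,3.94,-0.09,-0.14,0,0,-0.081,3.94,-0.09,-0.14,0,0,-0.081]

```text
time_s: 2.53
ee_pos: [488.6, -269.7, 242.0]
ee_rot: [180.0, 0.0, 68.0]
force: [0.6, -0.6, 0.4]
gripper_width: 59.7
gripper_force: 0.0
```

Request:
step_arm:
  plan: [3.94,-0.09,-0.14,0,0,-0.081,3.94,-0.09,-0.14,0,0,-0.081,3.94,-0.09,-0.14,0,0,-0.081,3.94,-0.09,-0.14,0,0,-0.081,3.94,-0.09,-0.14,0,0,-0.081]

```text
time_s: 2.95
ee_pos: [527.4, -77.6, 249.0]
ee_rot: [180.0, 0.0, 91.2]
force: [-0.3, 0.2, 0.2]
gripper_width: 59.7
gripper_force: 0.0
```

Request:
step_arm:
  plan: [3.94,-0.09,-0.14,0,0,-0.081,3.94,-0.09,-0.14,0,0,-0.081,3.94,-0.09,-0.14,0,0,-0.081,3.94,-0.09,-0.14,0,0,-0.081,3.94,-0.09,-0.14,0,0,-0.081]

```text
time_s: 3.37
ee_pos: [487.4, 114.2, 256.0]
ee_rot: [180.0, 0.0, 114.4]
force: [-0.1, 0.1, 0.1]
gripper_width: 60.3
gripper_force: 0.0
```

Request:
step_arm:
  plan: [3.94,-0.09,-0.14,0,0,-0.081,3.94,-0.09,-0.14,0,0,-0.081,3.94,-0.09,-0.14,0,0,-0.081,0,0,0,0,0,0,0,0,0,0,0,0]

```text
time_s: 3.78
ee_pos: [427.5, 215.7, 260.4]
ee_rot: [180.0, 0.0, 128.3]
force: [0.1, 0.0, 0.4]
gripper_width: 60.1
gripper_force: 0.0
```

Run:
```python
from h import *
print(pose())
p=grab('wrist','w1'); print(p['position'],p['attitude'],p['fx'],p['k1'])
t=grab('top')
for k,z in [('chuck_face',50),('chuck_knob',75),('finished',50)]:
    for q in (p,t):
        for d in viewer.pinpoint(k,q)[:2]: print(k,np.round(d['location']),round(d['score'],2),np.round(at_z(q,d['location'],z)[:2],1))
```

```text
(array([427.51212535, 215.70467844, 260.39904978]), np.float64(128.31504327747308))
[385.89051452 270.68632518 416.67375031] [ 1.65819140e+02 -5.63059539e-02  3.83880447e+01] 322.6354052997996 -0.03146431228116819
chuck_face [332. 222.] 0.9 [499.4 222.4]
chuck_face [176. 254.] 0.68 [499.3 220.4]
chuck_knob [343. 155.] 0.64 [453.  288.7]
chuck_knob [138. 278.] 0.9 [452.5 288.5]
finished [330. 224.] 0.72 [499.3 218.9]
finished [177. 253.] 0.86 [502.7 220. ]
finished [354. 127.] 0.64 [ 759.5 -126.9]
```

View pics/w1.png

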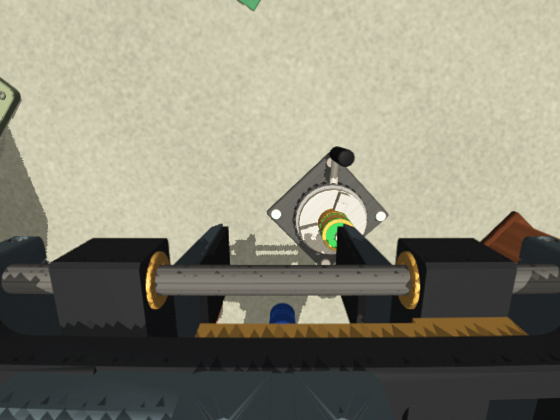

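The wrist picture shows the green barrel in the chuck at (333,232), the black knob at (342,156) on its crank arm and a blue look-alike at (282,312). The choice of barrel and knob is confirmed.

Run:
```python
from h import *
plan((453.5,287.5,150,125),(453.5,287.5,78,125))
```

```text
4 rows of [1.11, 1.6, 2.75, 0, 0, 0.013] -> (453.5, 287.5, 150, 125)
2 rows of [0.0, 0.0, 3.6, 0, 0, -0.0] -> (453.5, 287.5, 78, 125)
```

Request:
step_arm:
  plan: [1.11,1.6,2.75,0,0,0.014,1.11,1.6,2.75,0,0,0.014,1.11,1.6,2.75,0,0,0.014,1.11,1.6,2.75,0,0,0.014,0,0,2.4,0,0,0]

```text
time_s: 4.6
ee_pos: [454.6, 290.5, 124.4]
ee_rot: [179.9, -0.0, 124.9]
force: [1.0, -0.3, -0.4]
gripper_width: 60.1
gripper_force: 0.0
```

Request:
step_arm:
  plan: [0,0,2.4,0,0,0,0,0,2.4,0,0,0,0,0,0,0,0,0]

```text
time_s: 4.85
ee_pos: [450.5, 286.1, 73.7]
ee_rot: [-179.4, -0.0, 124.8]
force: [-1.0, 0.6, -0.2]
gripper_width: 59.8
gripper_force: 0.0
```

Request:
step_arm:
  plan: [0,0,0,0,0,0,0,0,0,0,0,0,0,0,0,0,0,0,0,0,0,0,0,0]
  hand: 0
  newtons: 30

```text
time_s: 5.18
ee_pos: [454.0, 288.6, 79.8]
ee_rot: [179.8, 0.0, 124.9]
force: [-0.1, -0.3, -0.1]
gripper_width: 36.2
gripper_force: 0.0
```

Request:
step_arm:
  plan: [0,0,0,0,0,0,0,0,0,0,0,0,0,0,0,0,0,0,0,0,0,0,0,0]

```text
time_s: 5.52
ee_pos: [452.6, 288.0, 78.7]
ee_rot: [-180.0, 0.0, 124.9]
force: [-2.8, -2.0, 5.6]
gripper_width: 17.0
gripper_force: 30.0
```

Request:
step_arm:
  plan: [-0.04,-0.8,0,0,0,-0.1,-0.04,-0.8,0,0,0,-0.1,-0.04,-0.8,0,0,0,-0.1]

```text
time_s: 5.77
ee_pos: [435.7, 272.4, 78.7]
ee_rot: [179.9, -0.0, 142.3]
force: [-1.4, 0.7, 3.7]
gripper_width: 17.7
gripper_force: 30.0
```

Request:
step_arm:
  plan: [-0.04,-0.8,0,0,0,-0.1,-0.04,-0.8,0,0,0,-0.1,-0.04,-0.8,0,0,0,-0.1,-0.04,-0.8,0,0,0,-0.1]

```text
time_s: 6.1
ee_pos: [420.7, 243.6, 78.7]
ee_rot: [179.9, -0.1, 165.2]
force: [-2.5, 1.6, 5.0]
gripper_width: 17.0
gripper_force: 30.0
```

Request:
step_arm:
  plan: [-0.04,-0.8,0,0,0,-0.1,-0.04,-0.8,0,0,0,-0.1,-0.04,-0.8,0,0,0,-0.1,-0.04,-0.8,0,0,0,-0.1]

```text
time_s: 6.43
ee_pos: [418.1, 211.2, 78.7]
ee_rot: [180.0, -0.1, -171.9]
force: [-4.5, 0.7, 8.1]
gripper_width: 17.2
gripper_force: 30.0
```

Request:
step_arm:
  plan: [-0.04,-0.8,0,0,0,-0.1,-0.04,-0.8,0,0,0,-0.1,-0.04,-0.8,0,0,0,-0.1,-0.04,-0.8,0,0,0,-0.1,-0.04,-0.8,0,0,0,-0.1]

```text
time_s: 6.85
ee_pos: [432.6, 173.7, 78.6]
ee_rot: [179.9, -0.2, -143.2]
force: [-4.7, -3.3, 9.4]
gripper_width: 17.5
gripper_force: 30.0
```

Request:
step_arm:
  plan: [0,0,0,0,0,0,0,0,0,0,0,0]

```text
time_s: 7.02
ee_pos: [433.3, 172.8, 78.6]
ee_rot: [-179.9, -0.2, -143.4]
force: [-4.2, -6.7, 9.5]
gripper_width: 17.5
gripper_force: 30.0
```

Request:
step_arm:
  plan: [0,0,0,0,0,0,0,0,0,0,0,0,0,0,0,0,0,0,0,0,0,0,0,0]
  hand: 6.0

```text
time_s: 7.35
ee_pos: [434.7, 175.0, 78.1]
ee_rot: [-180.0, 0.0, -143.4]
force: [0.2, -0.3, -0.3]
gripper_width: 41.1
gripper_force: 0.0
```

Request:
step_arm:
  plan: [0,0,-2.5,0,0,0,0,0,-2.5,0,0,0,0,0,-2.5,0,0,0]

```text
time_s: 7.6
ee_pos: [434.1, 174.9, 153.6]
ee_rot: [180.0, -0.1, -143.4]
force: [0.9, 0.9, -0.6]
gripper_width: 59.3
gripper_force: 0.0
```

Run:
```python
from h import *
from scipy.optimize import least_squares
P=np.array([[452.6,288],[435.7,272.4],[420.7,243.6],[418.1,211.2],[433.3,172.8]])
r=least_squares(lambda c:np.hypot(*(P-c).T)-80,[500,221]);print(r.x,r.fun)
r=least_squares(lambda c:np.hypot(*(P-c[:2]).T)-c[2],[500,221,80]);print(r.x,r.fun)
print(pose())
t=grab('top'); s=grab('scene')
for k,z in [('finished',50),('chuck_knob',75)]:
  for q in(t,s):
    for d in viewer.pinpoint(k,q)[:1]: print(k,np.round(d['location']),round(d['score'],2),np.round(at_z(q,d['location'],z)[:2],1))
plan((500,221,150,140),(500,221,84,140))
```

```text
[497.28590673 221.32223407] [ 0.26677227  0.01101225 -0.23973442 -0.16975857  0.30319707]
[498.97771798 221.0272454   81.47835438] [-0.01521803  0.02765465 -0.0109966  -0.0057822   0.00434218]
(array([434.13370934, 174.85922334, 153.59033076]), np.float64(-143.41832169428272))
finished [175. 252.] 0.83 [503.6 222.7]
finished [294. 138.] 0.81 [490.4 229.3]
chuck_knob [182. 255.] 0.66 [500.1 204.4]
chuck_knob [259. 135.] 0.59 [434.4 174.6]
12 rows of [-0.61, 0.4, 0.02, 0, 0, 0.1114] -> (500, 221, 150, 140)
2 rows of [-0.0, 0.0, 3.3, 0, 0, -0.0] -> (500, 221, 84, 140)
```

Run:
```python
from h import *
plan((498.7,221.2,150,-143.4),(498.7,221.2,84,-143.4))
# then case: y pocket2 
plan((498,221,180,-143.4),(461,-153,150,80.6),p0=(498.7,221.2,84),psi0=-143.4)
```

```text
3 rows of [-2.67, -0.04, 0.07, 0, 0, -0.0002] -> (498.7, 221.2, 150, -143.4)
2 rows of [-0.0, 0.0, 3.3, 0, 0, -0.0] -> (498.7, 221.2, 84, -143.4)
3 rows of [0.02, 0.01, -3.2, 0, 0, -0.0] -> (498, 221, 180, -143.4)
20 rows of [-0.91, -2.22, 0.15, 0, 0, 0.1187] -> (461, -153, 150, 80.6)
```

Request:
step_arm:
  plan: [-2.67,-0.04,0.1,0,0,0,-2.67,-0.04,0.1,0,0,0,-2.67,-0.04,0.1,0,0,0,0,0,1.5,0,0,0,0,0,1.5,0,0,0]

```text
time_s: 8.32
ee_pos: [500.4, 222.3, 118.5]
ee_rot: [180.0, -0.0, -143.4]
force: [-0.4, 0.0, -0.3]
gripper_width: 59.7
gripper_force: 0.0
```

Request:
step_arm:
  plan: [0,0,1.5,0,0,0,0,0,1.3,0,0,0,0,0,0.8,0,0,0,0,0,0,0,0,0]

```text
time_s: 8.65
ee_pos: [497.7, 220.8, 81.2]
ee_rot: [179.9, -0.3, -143.4]
force: [0.1, -0.2, -0.4]
gripper_width: 60.2
gripper_force: 0.0
```

Request:
step_arm:
  plan: [0,0,0,0,0,0,0,0,0,0,0,0,0,0,0,0,0,0,0,0,0,0,0,0,0,0,0,0,0,0]
  hand: 2.5
  newtons: 25

```text
time_s: 9.07
ee_pos: [499.9, 221.7, 84.9]
ee_rot: [-180.0, 0.1, -143.4]
force: [-0.0, -0.1, 1.0]
gripper_width: 35.4
gripper_force: 25.0
```

Request:
step_arm:
  plan: [0,0,0,0,0,0]

```text
time_s: 9.15
ee_pos: [499.9, 221.7, 84.9]
ee_rot: [-180.0, 0.1, -143.4]
force: [0.1, 0.2, 2.7]
gripper_width: 35.7
gripper_force: 25.0
```

Run:
```python
from h import *
plan((499.9,221.7,180,-143.4,30),(475,-285,250,80.6),p0=(499.9,221.7,84.9),psi0=-143.4)
```

```text
4 rows of [-0.0, 0.0, -2.38, 0, 0, -0.0] -> (499.9, 221.7, 180, -143.4, 30)
20 rows of [-1.38, -2.94, -0.35, 0, 0, 0.1187] -> (475, -285, 250, 80.6)
```

Request:
step_arm:
  plan: [0,0,-2.4,0,0,0,0,0,-2.4,0,0,0,0,0,-2.4,0,0,0,0,0,-2.4,0,0,0]

```text
time_s: 9.48
ee_pos: [498.8, 221.2, 180.5]
ee_rot: [180.0, -0.1, -143.4]
force: [0.4, 0.4, -3.1]
gripper_width: 35.1
gripper_force: 25.0
```

Request:
step_arm:
  plan: [-1.38,-2.94,-0.35,0,0,0.1187,-1.38,-2.94,-0.35,0,0,0.1187,-1.38,-2.94,-0.35,0,0,0.1187,-1.38,-2.94,-0.35,0,0,0.1187,-1.38,-2.94,-0.35,0,0,0.1187]

```text
time_s: 9.9
ee_pos: [619.5, 113.8, 197.0]
ee_rot: [-180.0, -0.1, -177.7]
force: [1.9, 0.9, -3.1]
gripper_width: 35.6
gripper_force: 25.0
```

Request:
step_arm:
  plan: [-1.38,-2.94,-0.35,0,0,0.1187,-1.38,-2.94,-0.35,0,0,0.1187,-1.38,-2.94,-0.35,0,0,0.1187,-1.38,-2.94,-0.35,0,0,0.1187,-1.38,-2.94,-0.35,0,0,0.1187]

```text
time_s: 10.32
ee_pos: [657.9, -42.3, 214.1]
ee_rot: [-180.0, -0.1, 148.2]
force: [0.3, -0.5, -2.4]
gripper_width: 35.5
gripper_force: 25.0
```

Request:
step_arm:
  plan: [-1.38,-2.94,-0.35,0,0,0.1187,-1.38,-2.94,-0.35,0,0,0.1187,-1.38,-2.94,-0.35,0,0,0.1187,-1.38,-2.94,-0.35,0,0,0.1187,-1.38,-2.94,-0.35,0,0,0.1187]

```text
time_s: 10.73
ee_pos: [602.4, -192.9, 231.6]
ee_rot: [-179.9, -0.0, 114.2]
force: [-0.4, 0.3, -2.0]
gripper_width: 35.2
gripper_force: 25.0
```

Request:
step_arm:
  plan: [-1.38,-2.94,-0.35,0,0,0.1187,-1.38,-2.94,-0.35,0,0,0.1187,-1.38,-2.94,-0.35,0,0,0.1187,-1.38,-2.94,-0.35,0,0,0.1187,-1.38,-2.94,-0.35,0,0,0.1187]

```text
time_s: 11.15
ee_pos: [472.1, -286.6, 249.3]
ee_rot: [-179.9, -0.0, 80.2]
force: [-0.1, 0.1, -3.1]
gripper_width: 35.5
gripper_force: 25.0
```

Request:
step_arm:
  plan: [0,0,0,0,0,0,0,0,0,0,0,0,0,0,0,0,0,0]

```text
time_s: 11.4
ee_pos: [473.9, -285.4, 249.9]
ee_rot: [180.0, -0.0, 80.6]
force: [0.5, -0.0, -3.3]
gripper_width: 35.5
gripper_force: 25.0
```

Run:
```python
from h import *
print(pose(),st()['gripper_width'])
p=grab('wrist','w2')
for d in viewer.pinpoint('pocket0',p)[:5]: print(np.round(d['location'],1),round(d['score'],2),np.round(at_z(p,d['location'],12)[:2],1))
for k,z in(('case',0),('case_hinge',28)):
    for d in viewer.pinpoint(k,p)[:1]: print(k,np.round(d['location'],1),round(d['score'],2),np.round(at_z(p,d['location'],z)[:2],1))
```

```text
(array([ 473.90428317, -285.37335688,  249.90851741]), np.float64(80.56922227040876)) 35.455067561360956
[257.2 130.8] 0.94 [ 456.3 -214.4]
[315.3  76.9] 0.92 [ 532.9 -165.8]
[312.5 137.2] 0.91 [ 520.1 -232.4]
[257.8  69.7] 0.9 [ 469.2 -147.4]
case [284.1 106.7] 0.6 [ 492.5 -191.7]
case_hinge [283.  173.9] 0.91 [ 478.5 -268. ]
```

View pics/w2.png

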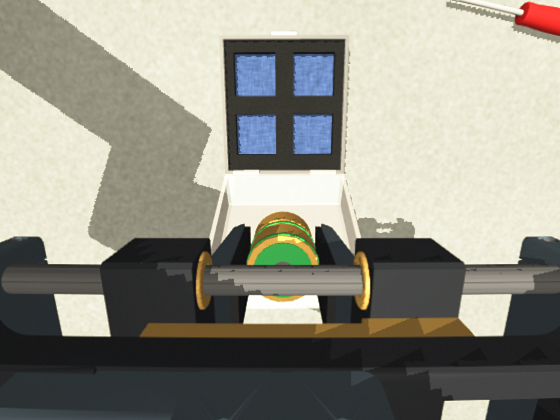

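The wrist picture shows four blue pocket floors at about (256,75), (313,75), (257,134) and (312,134), the lid behind them, and the held green barrel at (283,250).

Run:
```python
from h import *
p=grab('wrist')
hsv=cv2.cvtColor(p['img'],cv2.COLOR_RGB2HSV)
m=cv2.inRange(hsv,(100,70,90),(125,255,255)); m[170:]=0
n,l,s,c=cv2.connectedComponentsWithStats(m)
P=[]
for i in range(1,n):
    if s[i,4]>400: P.append(at_z(p,c[i],12)[:2]); print(c[i],s[i],P[-1])
P=np.array(P)
loc={(0,0):(-33,-30),(1,0):(33,-30),(0,1):(-33,36),(1,1):(33,36)}
from scipy.optimize import least_squares
m0=P.mean(0); L=np.array([loc[(int(q[0]>m0[0]),int(q[1]>m0[1]))] for q in P])
for _ in range(1):
    f=lambda v:(np.array(v[:2])+L@np.array([[np.cos(v[2]),np.sin(v[2])],[-np.sin(v[2]),np.cos(v[2])]])-P).ravel()
    r=least_squares(f,[490,-196,-.16]); print(r.x,np.degrees(r.x[2]),np.round(r.fun,1))
v=r.x
for k,q in zip(range(4),[(-33,-30),(33,-30),(-33,36),(33,36)]):
    print('pocket',k,np.array(v[:2])+np.array(q)@np.array([[np.cos(v[2]),np.sin(v[2])],[-np.sin(v[2]),np.cos(v[2])]]))
```

```text
[254.75752106  75.35258724] [ 235   55   41   42 1662] [ 465.03198667 -152.49783592]
[312.62099644  75.36298932] [ 293   55   41   42 1686] [ 530.47961309 -163.20028907]
[256.10793238 134.30559168] [ 237  115   39   40 1538] [ 454.70614168 -217.81618638]
[311.6760187  133.92251169] [ 293  115   39   40 1497] [ 520.12766145 -228.05229933]
[ 4.92114039e+02 -1.93354240e+02 -1.58095085e-01] -9.058181138694641 [ 0.2 -0.1 -0.1  0.2  0.1  0.  -0.1 -0.1]
pocket 0 [ 454.80246235 -217.78467696]
pocket 1 [ 519.97937501 -228.17554105]
pocket 2 [ 465.19332644 -152.6077643 ]
pocket 3 [ 530.3702391  -162.99862839]
```

Run:
```python
from h import *
plan((454.8,-217.8,110,80.9),(454.8,-217.8,47.5,80.9,15))
# after: raise, go to red
plan((454.8,-217.8,150,80.9,25),(450,12,150,80.9),p0=(454.8,-217.8,47.5),psi0=80.9)
```

```text
5 rows of [1.26, -0.61, 2.79, 0, 0, -0.0009] -> (454.8, -217.8, 110, 80.9)
5 rows of [0.0, 0.0, 1.25, 0, 0, -0.0] -> (454.8, -217.8, 47.5, 80.9, 15)
5 rows of [0.0, 0.0, -2.05, 0, 0, -0.0] -> (454.8, -217.8, 150, 80.9, 25)
7 rows of [3.23, -0.59, -0.0, 0, 0, -0.0] -> (450, 12, 150, 80.9)
```

Request:
step_arm:
  plan: [1.26,-0.61,2.0,0,0,0,1.26,-0.61,2.0,0,0,0,1.26,-0.61,3,0,0,0,1.26,-0.61,3.5,0,0,0,1.26,-0.61,3.5,0,0,-0.006]

```text
time_s: 12.07
ee_pos: [454.7, -217.6, 109.4]
ee_rot: [179.9, 0.0, 81.0]
force: [1.2, -0.9, -2.7]
gripper_width: 35.3
gripper_force: 25.0
```

Request:
step_arm:
  plan: [0,0,0,0,0,0,0,0,0,0,0,0,0,0,1.0,0,0,0,0,0,1.0,0,0,0]

```text
time_s: 12.4
ee_pos: [457.2, -220.4, 92.3]
ee_rot: [179.6, 0.2, 80.9]
force: [0.6, -0.1, -2.5]
gripper_width: 35.2
gripper_force: 25.0
```

Run:
```python
from h import *
print(pose())
plan((454.8,-217.8,47.5,80.9,12))
```

```text
(array([ 457.160157  , -220.36200112,   92.29832494]), np.float64(80.87983446999625))
4 rows of [0.05, -0.07, 1.12, 0, 0, -0.0001] -> (454.8, -217.8, 47.5, 80.9, 12)
```

Request:
step_arm:
  plan: [0,0,1.0,0,0,0,0,0,1.0,0,0,0,0,0,0.8,0,0,0,0,0,0,0,0,0,0,0,0,0,0,0]

```text
time_s: 12.82
ee_pos: [453.8, -218.4, 61.6]
ee_rot: [-179.9, -0.0, 80.9]
force: [0.1, -0.1, -2.8]
gripper_width: 35.5
gripper_force: 25.0
```

Request:
step_arm:
  plan: [0,0,0,0,0,0,0,0,0,0,0,0,0,0,0,0,0,0,0,0,0,0,0,0,0,0,0,0,0,0]

```text
time_s: 13.23
ee_pos: [454.3, -218.5, 62.5]
ee_rot: [180.0, 0.0, 80.9]
force: [0.3, 0.4, -2.7]
gripper_width: 35.6
gripper_force: 25.0
```

Request:
step_arm:
  plan: [0,0,0.5,0,0,0,0,0,0.5,0,0,0,0,0,0.4,0,0,0,0,0,0,0,0,0,0,0,0,0,0,0]

```text
time_s: 13.65
ee_pos: [453.8, -218.3, 47.7]
ee_rot: [-179.9, -0.0, 80.9]
force: [-0.4, -0.1, -2.6]
gripper_width: 35.4
gripper_force: 25.0
```

Request:
step_arm:
  plan: [0,0,0,0,0,0,0,0,0,0,0,0,0,0,0,0,0,0,0,0,0,0,0,0,0,0,0,0,0,0]
  hand: 6.0

```text
time_s: 14.07
ee_pos: [454.3, -218.5, 48.5]
ee_rot: [180.0, 0.0, 80.9]
force: [-0.4, 0.5, -1.3]
gripper_width: 60.1
gripper_force: 0.0
```

Request:
step_arm:
  plan: [0,0,-1.5,0,0,0,0,0,-2.5,0,0,0,0,0,-3,0,0,0,0,0,-3,0,0,0,0,0,-3,0,0,0]

```text
time_s: 14.48
ee_pos: [453.8, -218.2, 179.6]
ee_rot: [-180.0, -0.0, 80.9]
force: [0.0, -0.7, -0.3]
gripper_width: 59.9
gripper_force: 0.0
```

Request:
step_arm:
  plan: [2.9,-0.5,0,0,0,0,2.9,-0.5,0,0,0,0,2.9,-0.5,0,0,0,0,2.9,-0.5,0,0,0,0,2.9,-0.5,0,0,0,0]

```text
time_s: 14.9
ee_pos: [452.1, -70.0, 178.4]
ee_rot: [180.0, 0.0, 80.9]
force: [0.9, 0.6, -0.2]
gripper_width: 60.0
gripper_force: 0.0
```

Request:
step_arm:
  plan: [0,0,0,0,0,0,0,0,0,0,0,0,0,0,0,0,0,0]

```text
time_s: 15.15
ee_pos: [452.5, -71.6, 178.3]
ee_rot: [180.0, 0.0, 80.9]
force: [-0.4, -0.4, -0.5]
gripper_width: 59.8
gripper_force: 0.0
```

Run:
```python
from h import *
print(pose())
p=grab('wrist','w3'); t=grab('top','t3')
for q in (p,t):
    for d in viewer.pinpoint('next',q)[:3]: print(np.round(d['location'],1),round(d['score'],2),np.round(at_z(q,d['location'],0)[:2],1))
    for d in viewer.pinpoint('finished',q)[:2]: print('fin',np.round(d['location'],1),round(d['score'],2),np.round(at_z(q,d['location'],12)[:2],1))
hsv=cv2.cvtColor(p['img'],cv2.COLOR_RGB2HSV)
m=cv2.inRange(hsv,(0,150,100),(5,255,255))|cv2.inRange(hsv,(174,150,100),(180,255,255))
n,l,s,c=cv2.connectedComponentsWithStats(m)
for i in range(1,n):
    if s[i,4]>60: print('red',c[i],s[i],at_z(p,c[i],46)[:2])
```

```text
(array([452.49794566, -71.6384645 , 178.31592918]), np.float64(80.92469450069919))
[268.  113.3] 0.78 [452.6  13.8]
fin [300.6 323.9] 0.63 [ 451.2 -219.1]
[278.  281.8] 0.75 [445.5  19.4]
fin [185.6 253.9] 0.69 [499.  208.8]
fin [394.2 279.3] 0.56 [ 455.1 -218.6]
red [267.55758427 107.36235955] [252  91  32  34 712] [454.64900583  16.41117376]
```

View pics/w3.png

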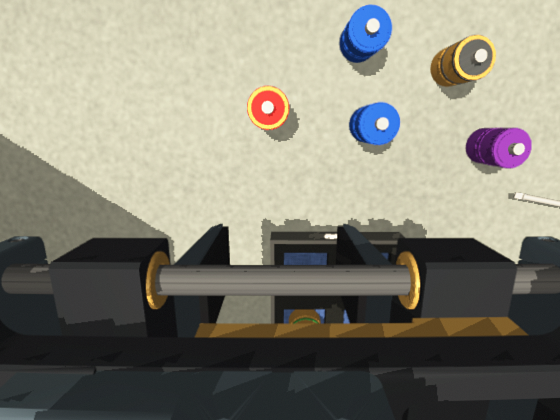

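The wrist picture shows the red barrel at (268,107), blue look-alikes at (366,32) and (375,123), a dark spare at (464,60) and purple at (499,147). The finished barrel sits in its pocket at (303,320).

Run:
```python
from h import *
plan((454.3,15.3,120,80.9,25),(454.3,15.3,34,80.9,16))
plan((454,15,150,80.9,25),(499,221.2,150,140,30),p0=(454.3,15.3,34),psi0=80.9)
```

```text
5 rows of [1.73, -0.24, 1.16, 0, 0, -0.0003] -> (454.3, 15.3, 120, 80.9, 25)
6 rows of [0.0, 0.0, 1.43, 0, 0, -0.0] -> (454.3, 15.3, 34, 80.9, 16)
5 rows of [-0.01, -0.0, -2.32, 0, 0, -0.0] -> (454, 15, 150, 80.9, 25)
9 rows of [2.13, 1.21, -0.0, 0, 0, -0.1146] -> (499, 221.2, 150, 140, 30)
```

Request:
step_arm:
  plan: [1.73,-0.24,1.16,0,0,0,1.73,-0.24,1.16,0,0,0,1.73,-0.24,1.16,0,0,0,1.73,-0.24,1.16,0,0,0,1.73,-0.24,1.16,0,0,0]

```text
time_s: 15.87
ee_pos: [454.3, 16.3, 119.7]
ee_rot: [180.0, 0.0, 80.8]
force: [-0.5, 0.3, 0.3]
gripper_width: 60.1
gripper_force: 0.0
```

Request:
step_arm:
  plan: [0,0,1.6,0,0,0,0,0,1.6,0,0,0,0,0,1.6,0,0,0,0,0,1.5,0,0,0,0,0,1.3,0,0,0]

```text
time_s: 16.28
ee_pos: [454.1, 15.7, 43.2]
ee_rot: [-180.0, 0.0, 80.9]
force: [0.6, -0.9, 0.8]
gripper_width: 59.9
gripper_force: 0.0
```

Request:
step_arm:
  plan: [0,0,1.0,0,0,0,0,0,0,0,0,0,0,0,0,0,0,0]

```text
time_s: 16.53
ee_pos: [454.1, 15.7, 33.9]
ee_rot: [-179.9, 0.0, 80.9]
force: [-0.3, -0.5, -0.4]
gripper_width: 60.4
gripper_force: 0.0
```

Request:
step_arm:
  plan: [0,0,0,0,0,0,0,0,0,0,0,0,0,0,0,0,0,0,0,0,0,0,0,0,0,0,0,0,0,0]
  hand: 2.5

```text
time_s: 16.95
ee_pos: [454.1, 16.1, 34.7]
ee_rot: [180.0, -0.0, 80.9]
force: [-1.8, 0.5, 3.8]
gripper_width: 35.8
gripper_force: 25.0
```

Request:
step_arm:
  plan: [0,0,0,0,0,0]

```text
time_s: 17.03
ee_pos: [454.1, 16.1, 34.6]
ee_rot: [180.0, 0.0, 80.9]
force: [-1.7, 0.0, 5.3]
gripper_width: 35.7
gripper_force: 25.0
```

Run:
```python
from h import *
p,psi=pose();print(p,psi)
plan((p[0],p[1],150,psi,25),(498.9,221.2,150,150,30))
```

```text
[454.1332857   16.05149748  34.648111  ] 80.8895143649518
5 rows of [0.0, 0.0, -2.31, 0, 0, -0.0] -> (np.float64(454.1332856983965), np.float64(16.051497479081753), 150, np.float64(80.8895143649518), 25)
11 rows of [1.67, 1.15, -0.0, 0, 0, -0.1097] -> (498.9, 221.2, 150, 150, 30)
```

Request:
step_arm:
  plan: [0,0,-2.3,0,0,0,0,0,-2.3,0,0,0,0,0,-2.3,0,0,0,0,0,-2.3,0,0,0,0,0,-2.3,0,0,0]

```text
time_s: 17.45
ee_pos: [453.6, 16.0, 149.7]
ee_rot: [-179.9, 0.0, 80.9]
force: [0.2, -0.8, -3.3]
gripper_width: 35.5
gripper_force: 25.0
```

Request:
step_arm:
  plan: [1.67,1.15,0,0,0,-0.11,1.67,1.15,0,0,0,-0.11,1.67,1.15,0,0,0,-0.11,1.67,1.15,0,0,0,-0.11,1.67,1.15,0,0,0,-0.11]

```text
time_s: 17.87
ee_pos: [506.2, 102.5, 148.6]
ee_rot: [-180.0, 0.0, 112.7]
force: [-0.6, -0.2, -2.4]
gripper_width: 35.4
gripper_force: 25.0
```

Request:
step_arm:
  plan: [1.67,1.15,0,0,0,-0.11,1.67,1.15,0,0,0,-0.11,1.67,1.15,0,0,0,-0.11,1.67,1.15,0,0,0,-0.11,1.67,1.15,0,0,0,-0.11]

```text
time_s: 18.28
ee_pos: [504.9, 202.9, 148.3]
ee_rot: [-180.0, -0.0, 144.2]
force: [0.3, -0.4, -3.4]
gripper_width: 35.5
gripper_force: 25.0
```

Request:
step_arm:
  plan: [1.67,1.15,0,0,0,-0.11,0,0,0,0,0,0,0,0,0,0,0,0,0,0,0,0,0,0,0,0,0,0,0,0]

```text
time_s: 18.7
ee_pos: [498.4, 220.4, 148.8]
ee_rot: [-180.0, -0.0, 150.1]
force: [-0.4, -0.2, -3.0]
gripper_width: 35.5
gripper_force: 25.0
```

Run:
```python
from h import *
p,psi=pose();print(p,psi)
plan((498.9,221.2,100,psi,15),(498.9,221.2,85,psi,8))
```

```text
[498.36734333 220.37924304 148.82696198] 150.13482195108475
4 rows of [-0.0, 0.02, 1.22, 0, 0, -0.0] -> (498.9, 221.2, 100, np.float64(150.13482195108475), 15)
2 rows of [-0.0, 0.0, 0.75, 0, 0, -0.0] -> (498.9, 221.2, 85, np.float64(150.13482195108475), 8)
```

Request:
step_arm:
  plan: [0,0.1,1.2,0,0,0,0,0,1.2,0,0,0,0,0,1.2,0,0,0,0,0,1.2,0,0,0,0,0,0,0,0,0]

```text
time_s: 19.12
ee_pos: [497.5, 220.5, 98.9]
ee_rot: [-179.8, -0.2, 150.1]
force: [-0.2, 1.0, -2.7]
gripper_width: 35.3
gripper_force: 25.0
```

Request:
step_arm:
  plan: [0,0,0.6,0,0,0,0,0,0.5,0,0,0,0,0,0.4,0,0,0,0,0,0,0,0,0,0,0,0,0,0,0]

```text
time_s: 19.53
ee_pos: [498.9, 222.0, 86.2]
ee_rot: [-180.0, 0.0, 150.2]
force: [-0.5, -0.4, -2.4]
gripper_width: 35.7
gripper_force: 25.0
```

Request:
step_arm:
  plan: [0,0,0,0,0,0,0,0,0,0,0,0,0,0,0,0,0,0]

```text
time_s: 19.78
ee_pos: [499.0, 222.1, 86.5]
ee_rot: [180.0, 0.0, 150.2]
force: [-0.2, -0.1, -1.9]
gripper_width: 35.6
gripper_force: 25.0
```

Request:
step_arm:
  plan: [0,0,0.15,0,0,0,0,0,0,0,0,0,0,0,0,0,0,0]

```text
time_s: 20.03
ee_pos: [499.0, 222.1, 84.7]
ee_rot: [180.0, 0.0, 150.2]
force: [0.2, 0.4, -2.0]
gripper_width: 35.7
gripper_force: 25.0
```

Request:
step_arm:
  plan: [0,0,0,0,0,0,0,0,0,0,0,0,0,0,0,0,0,0,0,0,0,0,0,0,0,0,0,0,0,0]
  hand: 6.0

```text
time_s: 20.45
ee_pos: [498.9, 222.0, 84.8]
ee_rot: [180.0, 0.0, 150.2]
force: [-0.3, 0.3, 0.1]
gripper_width: 59.9
gripper_force: 0.0
```

Request:
step_arm:
  plan: [0,0,-1.5,0,0,0,0,0,-2,0,0,0,0,0,-2,0,0,0,0,0,-1.5,0,0,0,0,0,0,0,0,0]

```text
time_s: 20.87
ee_pos: [500.7, 222.8, 157.9]
ee_rot: [179.7, 0.2, 150.2]
force: [0.4, 0.8, -0.3]
gripper_width: 60.2
gripper_force: 0.0
```

Run:
```python
from h import *
p,psi=pose();print(p,psi)
plan((433.5,173.5,150,-143.5,25),(433.5,173.5,78,-143.5,15))
t=grab('top'); s=grab('scene')
for k,z in [('next',50),('chuck_knob',75)]:
  for q in(t,s):
    for d in viewer.pinpoint(k,q)[:2]: print(k,np.round(d['location']),round(d['score'],2),np.round(at_z(q,d['location'],z)[:2],1))
```

```text
[500.7352557  222.80223774 157.8643633 ] 150.2172943378167
10 rows of [0.71, -0.52, 0.08, 0, 0, -0.1157] -> (433.5, 173.5, 150, -143.5, 25)
5 rows of [-0.0, 0.0, 1.44, 0, 0, -0.0] -> (433.5, 173.5, 78, -143.5, 15)
next [178. 256.] 0.5 [496.9 218. ]
next [293. 141.] 0.65 [493.8 218.5]
next [295. 139.] 0.4 [493.3 228.5]
chuck_knob [174. 255.] 0.69 [499.7 220.5]
chuck_knob [198. 288.] 0.58 [438.2 172.7]
chuck_knob [259. 135.] 0.79 [434.2 173.7]
chuck_knob [294. 142.] 0.54 [512.1 189. ]
```

Request:
step_arm:
  plan: [0.71,-0.52,0.08,0,0,-0.116,0.71,-0.52,0.08,0,0,-0.116,0.71,-0.52,0.08,0,0,-0.116,0.71,-0.52,0.08,0,0,-0.116,0.71,-0.52,0.08,0,0,-0.116]

```text
time_s: 21.58
ee_pos: [457.1, 207.1, 149.6]
ee_rot: [-180.0, -0.1, -176.2]
force: [0.6, 0.3, 0.7]
gripper_width: 59.8
gripper_force: 0.0
```

Request:
step_arm:
  plan: [0.71,-0.52,0.08,0,0,-0.116,0.71,-0.52,0.08,0,0,-0.116,0.71,-0.52,0.08,0,0,-0.116,0.71,-0.52,0.08,0,0,-0.116,0.71,-0.52,0.08,0,0,-0.116]

```text
time_s: 22.0
ee_pos: [430.9, 172.2, 145.7]
ee_rot: [180.0, -0.1, -143.0]
force: [-0.7, 0.8, -0.3]
gripper_width: 60.0
gripper_force: 0.0
```

Request:
step_arm:
  plan: [0,0,0,0,0,0,0,0,1.4,0,0,0,0,0,1.4,0,0,0,0,0,1.4,0,0,0,0,0,1.4,0,0,0]

```text
time_s: 22.42
ee_pos: [432.0, 173.0, 89.7]
ee_rot: [180.0, -0.0, -143.5]
force: [0.3, 0.7, 0.6]
gripper_width: 60.0
gripper_force: 0.0
```

Request:
step_arm:
  plan: [0,0,1.4,0,0,0,0,0,0,0,0,0,0,0,0,0,0,0]

```text
time_s: 22.67
ee_pos: [431.5, 172.8, 76.0]
ee_rot: [180.0, -0.1, -143.4]
force: [-0.1, -0.7, 0.5]
gripper_width: 60.1
gripper_force: 0.0
```

Request:
step_arm:
  plan: [0,0,0,0,0,0,0,0,0,0,0,0,0,0,0,0,0,0,0,0,0,0,0,0,0,0,0,0,0,0]
  hand: 0
  newtons: 40

```text
time_s: 23.08
ee_pos: [432.1, 172.8, 77.1]
ee_rot: [-180.0, 0.1, -143.3]
force: [0.0, -0.7, -0.3]
gripper_width: 29.5
gripper_force: 0.0
```

Request:
step_arm:
  plan: [0,0,0,0,0,0,0,0,0,0,0,0,0,0,0,0,0,0,0,0,0,0,0,0]

```text
time_s: 23.42
ee_pos: [431.9, 172.5, 76.8]
ee_rot: [-180.0, 0.0, -143.3]
force: [-0.4, -1.4, 1.4]
gripper_width: 17.1
gripper_force: 40.0
```

Request:
step_arm:
  plan: [-0.04,0.81,0,0,0,0.1,-0.04,0.81,0,0,0,0.1,-0.04,0.81,0,0,0,0.1,-0.04,0.81,0,0,0,0.1,-0.04,0.81,0,0,0,0.1]

```text
time_s: 23.83
ee_pos: [417.0, 210.0, 76.8]
ee_rot: [-180.0, 0.1, -172.2]
force: [2.2, -0.7, -1.0]
gripper_width: 17.2
gripper_force: 40.0
```

Request:
step_arm:
  plan: [-0.04,0.81,0,0,0,0.1,-0.04,0.81,0,0,0,0.1,-0.04,0.81,0,0,0,0.1,-0.04,0.81,0,0,0,0.1,-0.04,0.81,0,0,0,0.1]

```text
time_s: 24.25
ee_pos: [421.6, 250.1, 76.8]
ee_rot: [180.0, 0.1, 159.2]
force: [3.2, -1.7, -0.2]
gripper_width: 16.8
gripper_force: 40.0
```

Request:
step_arm:
  plan: [-0.04,0.81,0,0,0,0.1,-0.04,0.81,0,0,0,0.1,-0.04,0.81,0,0,0,0.1,-0.04,0.81,0,0,0,0.1,-0.04,0.81,0,0,0,0.1]

```text
time_s: 24.67
ee_pos: [444.5, 283.1, 76.8]
ee_rot: [179.9, 0.0, 130.5]
force: [1.1, -0.9, 1.7]
gripper_width: 17.2
gripper_force: 40.0
```

Request:
step_arm:
  plan: [0,0,0,0,0,0,0,0,0,0,0,0]

```text
time_s: 24.83
ee_pos: [445.1, 283.6, 76.9]
ee_rot: [179.8, 0.0, 130.9]
force: [3.4, 2.4, -0.9]
gripper_width: 17.2
gripper_force: 40.0
```

Request:
step_arm:
  plan: [-0.02,0.41,0,0,0,0.05,-0.02,0.41,0,0,0,0.05,-0.02,0.41,0,0,0,0.05,-0.02,0.41,0,0,0,0.05]

```text
time_s: 25.17
ee_pos: [456.8, 292.0, 76.8]
ee_rot: [-180.0, -0.1, 119.3]
force: [-2.1, 3.0, 3.2]
gripper_width: 17.1
gripper_force: 40.0
```

Request:
step_arm:
  plan: [-0.02,0.41,0,0,0,0.05,-0.02,0.41,0,0,0,0.05,0,0,0,0,0,0]

```text
time_s: 25.42
ee_pos: [464.2, 295.8, 76.8]
ee_rot: [-180.0, -0.1, 113.6]
force: [-2.9, 4.6, 3.2]
gripper_width: 16.9
gripper_force: 40.0
```

Request:
step_arm:
  plan: [-0.02,0.41,0,0,0,0.05,-0.02,0.41,0,0,0,0.05,0,0,0,0,0,0,0,0,0,0,0,0]

```text
time_s: 25.75
ee_pos: [470.3, 298.0, 76.8]
ee_rot: [-179.8, -0.1, 107.9]
force: [-6.1, 3.8, 6.3]
gripper_width: 17.0
gripper_force: 40.0
```

Request:
step_arm:
  plan: [-0.02,0.41,0,0,0,0.05,-0.02,0.41,0,0,0,0.05,0,0,0,0,0,0,0,0,0,0,0,0]

```text
time_s: 26.08
ee_pos: [476.8, 299.9, 76.8]
ee_rot: [-179.6, -0.1, 102.2]
force: [-9.6, 4.7, 9.5]
gripper_width: 17.0
gripper_force: 40.0
```

Request:
step_arm:
  plan: [-0.01,0.25,0,0,0,0.03,0,0,0,0,0,0,0,0,0,0,0,0]

```text
time_s: 26.33
ee_pos: [478.3, 300.2, 76.8]
ee_rot: [-179.5, -0.1, 100.5]
force: [-12.1, 4.0, 9.5]
gripper_width: 17.1
gripper_force: 40.1
```

Request:
step_arm:
  plan: [-0.01,0.25,0,0,0,0.03,0,0,0,0,0,0,0,0,0,0,0,0,0,0,0,0,0,0]

```text
time_s: 26.67
ee_pos: [480.4, 300.7, 76.8]
ee_rot: [-179.4, -0.1, 98.7]
force: [-12.4, 4.2, 9.6]
gripper_width: 17.2
gripper_force: 40.1
```

Request:
step_arm:
  plan: [0,0,0,0,0,0,0,0,0,0,0,0,0,0,0,0,0,0,0,0,0,0,0,0,0,0,0,0,0,0]
  hand: 6.0

```text
time_s: 27.08
ee_pos: [482.5, 298.2, 75.7]
ee_rot: [-179.6, 0.2, 98.8]
force: [-3.5, -2.1, 1.0]
gripper_width: 47.5
gripper_force: 1.7
```

Request:
step_arm:
  plan: [0,0,-2.5,0,0,0,0,0,-2.5,0,0,0,0,0,-2.5,0,0,0,0,0,-2.0,0,0,0,0,0,0,0,0,0]

```text
time_s: 27.5
ee_pos: [487.5, 301.4, 175.8]
ee_rot: [179.6, -0.2, 98.8]
force: [0.5, 0.9, 0.3]
gripper_width: 60.1
gripper_force: 0.0
```

Run:
```python
from h import *
p,psi=pose();print(p,psi)
t=grab('top','t4'); s=grab('scene','s4'); w=grab('wrist')
for q,n in((t,'top'),(s,'scene')):
    for d in viewer.pinpoint('spare_a',q)[:6]: print(n,np.round(d['location']),round(d['score'],2),np.round(at_z(q,d['location'],0)[:2],1))
for q in (t,s,w):
  for k,z in [('chuck_knob',75),('next',50)]:
    for d in viewer.pinpoint(k,q)[:1]: print(k,np.round(d['location']),round(d['score'],2),np.round(at_z(q,d['location'],z)[:2],1))
cv2.imwrite('pics/c4.png',np.hstack([cv2.resize(cv2.cvtColor(s['img'][80:300,180:420],cv2.COLOR_RGB2BGR),None,fx=1.7,fy=1.7),cv2.resize(cv2.cvtColor(t['img'][120:340,120:360],cv2.COLOR_RGB2BGR),None,fx=1.6,fy=1.7)]))
```

```text
[487.49869933 301.36748005 175.753443  ] 98.75023061069795
top [312. 177.] 0.75 [663.8 -47.8]
top [296. 233.] 0.63 [546.4 -16.1]
top [211. 185.] 0.54 [641.7 162.2]
top [258. 233.] 0.49 [544.   63.2]
scene [310. 237.] 0.83 [631.8  33.6]
scene [257. 238.] 0.73 [545.  -18.2]
scene [277. 208.] 0.69 [537.6  69.2]
scene [303. 279.] 0.68 [664.5 -56.3]
scene [340. 202.] 0.6 [644.2 146.1]
chuck_knob [137. 277.] 0.72 [455.7 290.3]
next [173. 256.] 0.58 [494.9 226.4]
chuck_knob [294. 111.] 0.84 [458.3 288.4]
next [293. 140.] 0.63 [491.4 221.9]
chuck_knob [246. 223.] 0.93 [458.2 290.7]
next [282. 290.] 0.56 [499.1 221.9]
```

View pics/c4.png

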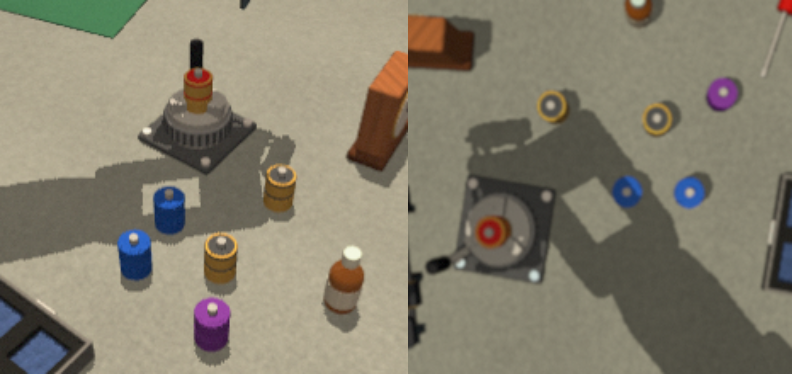

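The crop shows the red barrel upright in the closed chuck at (198,90), dark spares at (280,187) and (220,257), and no third spare. Blue and purple have not moved.

Run:
```python
from h import *
plan((642,62,178,80.9,38))
```

```text
8 rows of [-3.02, 1.92, -0.09, 0, 0, 0.0387] -> (642, 62, 178, 80.9, 38)
```

Request:
step_arm:
  plan: [-3.02,1.92,-0.1,0,0,0.039,-3.02,1.92,-0.1,0,0,0.039,-3.02,1.92,-0.1,0,0,0.039,-3.02,1.92,-0.1,0,0,0.039]

```text
time_s: 28.38
ee_pos: [574.1, 186.6, 175.5]
ee_rot: [180.0, 0.0, 89.7]
force: [0.8, 0.4, 0.4]
gripper_width: 60.0
gripper_force: 0.0
```

Request:
step_arm:
  plan: [-3.02,1.92,-0.1,0,0,0.039,-3.02,1.92,-0.1,0,0,0.039,-3.02,1.92,-0.1,0,0,0.039,-3.02,1.92,-0.1,0,0,0.039]

```text
time_s: 28.72
ee_pos: [642.9, 60.6, 179.4]
ee_rot: [-180.0, 0.0, 80.7]
force: [0.7, -0.7, -0.8]
gripper_width: 60.0
gripper_force: 0.0
```

Request:
step_arm:
  plan: [0,0,0,0,0,0,0,0,0,0,0,0,0,0,0,0,0,0,0,0,0,0,0,0]

```text
time_s: 29.05
ee_pos: [641.5, 63.3, 179.5]
ee_rot: [-180.0, -0.0, 80.9]
force: [0.2, 0.6, -0.9]
gripper_width: 60.2
gripper_force: 0.0
```

```bash
cat >> h.py <<'E'
def dark_top(p,guess,z=46,rad=22):
    """centre of grey barrel top near world guess, from the gold ring circle around it"""
    u=proj(p,[*guess,z]); k=p['fx']/abs(cam(p)[0][2]-z)
    g=cv2.medianBlur(cv2.cvtColor(p['img'],cv2.COLOR_RGB2GRAY),3)
    hsv=cv2.cvtColor(p['img'],cv2.COLOR_RGB2HSV)
    m=(hsv[...,1]<70)&(hsv[...,2]<120)
    yy,xx=np.mgrid[:420,:560]; m&=np.hypot(xx-u[0],yy-u[1])<rad*k
    n,l,s,c=cv2.connectedComponentsWithStats(m.astype(np.uint8))
    return [(c[i],s[i],at_z(p,c[i],z)[:2]) for i in range(1,n) if s[i,4]>40]
E
python3 - <<'E'
from h import *
p,psi=pose();print(p,psi)
w=grab('wrist','w5')
for d in viewer.pinpoint('spare_a',w)[:4]:
    g=at_z(w,d['location'],0)[:2]; print(np.round(d['location']),round(d['score'],2),g)
    for r in dark_top(w,g): print('   ',r)
E
```

```text
[641.48287858  63.29502503 179.46461576] 80.85216852429183
[197. 206.] 0.94 [549.93780311  66.47729223]
[272. 225.] 0.84 [625.72762821  32.97184256]
    (array([278.97974217, 240.39042357]), array([265, 227,  29,  28, 543], dtype=int32), array([633.87179223,  30.71095014]))
[270.  98.] 0.64 [646.11781272 163.51003298]
    (array([272.78181818, 101.        ]), array([266,  94,  12,  12,  55], dtype=int32), array([648.83395721, 156.03481786]))
[318. 286.] 0.61 [666.1280803  -47.57248876]
    (array([327.17154812, 298.56485356]), array([299, 293,  49,  21, 239], dtype=int32), array([671.52970192, -37.55177864]))
```

View pics/w5.png

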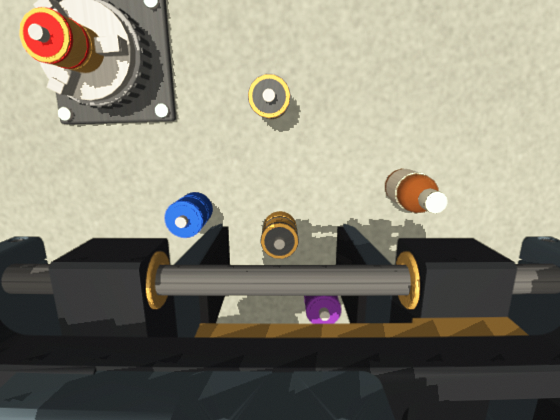

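The wrist picture shows spare 1 (dark top) at (269,96), spare 2 at (279,240), the red barrel in the chuck at (47,35), blue at (187,215), purple at (323,312) and oil at (415,193).

Run:
```python
from h import *
w=grab('wrist')
print(at_z(w,(269.3,96),46),at_z(w,(268.5,96),54))
g=at_z(w,(269.3,96),46)
plan((g[0],g[1],110,80.9,25),(g[0],g[1],34,80.9,16))
plan((g[0],g[1],150,80.9,25),(530.4,-163,110,80.9,36),p0=(g[0],g[1],34),psi0=80.9)
```

```text
[646.63453243 160.77248162  46.        ] [646.16516577 160.09476888  54.        ]
5 rows of [1.94, -0.21, 1.4, 0, 0, -0.0001] -> (np.float64(646.6345324320107), np.float64(160.77248162011873), 110, 80.9, 25)
5 rows of [0.0, 0.0, 1.52, 0, 0, -0.0] -> (np.float64(646.6345324320107), np.float64(160.77248162011873), 34, 80.9, 16)
5 rows of [0.0, 0.0, -2.32, 0, 0, -0.0] -> (np.float64(646.6345324320107), np.float64(160.77248162011873), 150, 80.9, 25)
10 rows of [-3.38, -0.64, 0.4, 0, 0, -0.0] -> (530.4, -163, 110, 80.9, 36)
```

Request:
step_arm:
  plan: [1.94,-0.21,1.4,0,0,0,1.94,-0.21,1.4,0,0,0,1.94,-0.21,1.4,0,0,0,1.94,-0.21,1.4,0,0,0,1.94,-0.21,1.4,0,0,0]

```text
time_s: 29.62
ee_pos: [646.8, 161.4, 109.2]
ee_rot: [180.0, -0.0, 80.8]
force: [-0.2, -0.9, 0.4]
gripper_width: 59.9
gripper_force: 0.0
```

Request:
step_arm:
  plan: [0,0,1.6,0,0,0,0,0,1.6,0,0,0,0,0,1.6,0,0,0,0,0,1.5,0,0,0,0,0,1.2,0,0,0]

```text
time_s: 30.03
ee_pos: [646.5, 160.5, 33.5]
ee_rot: [-179.9, 0.0, 80.9]
force: [-0.5, 0.9, 0.1]
gripper_width: 59.9
gripper_force: 0.0
```

Request:
step_arm:
  plan: [0,0,0,0,0,0,0,0,0,0,0,0,0,0,0,0,0,0]

```text
time_s: 30.28
ee_pos: [647.9, 160.0, 35.6]
ee_rot: [179.9, -0.0, 80.8]
force: [0.2, 0.5, 0.8]
gripper_width: 60.0
gripper_force: 0.0
```

Request:
step_arm:
  plan: [0,0,0,0,0,0,0,0,0,0,0,0,0,0,0,0,0,0,0,0,0,0,0,0,0,0,0,0,0,0]
  hand: 2.5
  newtons: 25

```text
time_s: 30.7
ee_pos: [646.5, 159.7, 35.2]
ee_rot: [-179.9, 0.0, 80.8]
force: [-2.4, 1.4, 4.3]
gripper_width: 35.6
gripper_force: 25.0
```

Request:
step_arm:
  plan: [0,0,0,0,0,0]

```text
time_s: 30.78
ee_pos: [646.5, 159.7, 35.2]
ee_rot: [-179.9, 0.0, 80.8]
force: [-4.3, -0.1, 5.6]
gripper_width: 35.1
gripper_force: 25.0
```

Run:
```python
from h import *
p,psi=pose();print(p,psi)
plan((p[0],p[1],130,80.9,25),(530.4,-163,110,80.9,36))
```

```text
[646.49322342 159.71265432  35.17643454] 80.7642441610452
4 rows of [0.0, 0.0, -2.37, 0, 0, -0.0006] -> (np.float64(646.4932234176686), np.float64(159.71265431957022), 130, 80.9, 25)
10 rows of [-3.37, -0.64, 0.2, 0, 0, -0.0] -> (530.4, -163, 110, 80.9, 36)
```

Request:
step_arm:
  plan: [0,0,-2.4,0,0,0,0,0,-2.4,0,0,0,0,0,-2.4,0,0,0,0,0,-2.4,0,0,0]

```text
time_s: 31.12
ee_pos: [647.3, 159.4, 130.8]
ee_rot: [-180.0, 0.0, 80.8]
force: [0.7, -0.8, -2.3]
gripper_width: 34.8
gripper_force: 25.0
```

Request:
step_arm:
  plan: [-3.37,-0.64,0.2,0,0,0,-3.37,-0.64,0.2,0,0,0,-3.37,-0.64,0.2,0,0,0,-3.37,-0.64,0.2,0,0,0,-3.37,-0.64,0.2,0,0,0]

```text
time_s: 31.53
ee_pos: [588.0, -3.1, 120.0]
ee_rot: [180.0, 0.0, 80.8]
force: [0.2, -0.5, -2.4]
gripper_width: 35.6
gripper_force: 25.0
```

Request:
step_arm:
  plan: [-3.37,-0.64,0.2,0,0,0,-3.37,-0.64,0.2,0,0,0,-3.37,-0.64,0.2,0,0,0,-3.37,-0.64,0.2,0,0,0,-3.37,-0.64,0.2,0,0,0]

```text
time_s: 31.95
ee_pos: [529.4, -164.4, 110.1]
ee_rot: [180.0, 0.0, 80.8]
force: [0.3, 0.4, -1.9]
gripper_width: 35.2
gripper_force: 25.0
```

Request:
step_arm:
  plan: [0,0,0,0,0,0,0,0,1.5,0,0,0,0,0,1.5,0,0,0,0,0,0,0,0,0,0,0,0,0,0,0]

```text
time_s: 32.37
ee_pos: [529.6, -162.5, 79.8]
ee_rot: [-179.9, -0.0, 80.8]
force: [-0.3, 0.4, -1.4]
gripper_width: 35.4
gripper_force: 25.0
```

Request:
step_arm:
  plan: [0,0,0,0,0,0,0,0,0,0,0,0,0,0,0,0,0,0]

```text
time_s: 32.62
ee_pos: [530.8, -162.7, 81.5]
ee_rot: [179.9, 0.0, 80.8]
force: [0.2, 1.0, -2.5]
gripper_width: 35.4
gripper_force: 25.0
```

Run:
```python
from h import *
p,psi=pose();print(p,psi)
plan((530.4,-163,48,80.9,8))
```

```text
[ 530.77990927 -162.68339862   81.45494103] 80.80292104236685
5 rows of [-0.01, -0.01, 0.67, 0, 0, -0.0003] -> (530.4, -163, 48, 80.9, 8)
```

Request:
step_arm:
  plan: [0,0,0.9,0,0,0,0,0,0.9,0,0,0,0,0,0.8,0,0,0,0,0,0.7,0,0,0,0,0,0,0,0,0]

```text
time_s: 33.03
ee_pos: [529.6, -162.6, 46.6]
ee_rot: [-179.9, -0.0, 80.8]
force: [0.2, -0.5, -2.3]
gripper_width: 35.1
gripper_force: 25.0
```

Request:
step_arm:
  plan: [0,0,0,0,0,0,0,0,0,0,0,0]

```text
time_s: 33.2
ee_pos: [529.9, -162.7, 47.1]
ee_rot: [-180.0, -0.0, 80.8]
force: [0.0, 0.5, -2.4]
gripper_width: 35.5
gripper_force: 25.0
```

Request:
step_arm:
  plan: [0,0,0,0,0,0,0,0,0,0,0,0,0,0,0,0,0,0,0,0,0,0,0,0,0,0,0,0,0,0]
  hand: 6.0

```text
time_s: 33.62
ee_pos: [530.3, -162.8, 47.9]
ee_rot: [180.0, 0.0, 80.8]
force: [0.6, 0.1, -0.4]
gripper_width: 59.8
gripper_force: 0.0
```

Request:
step_arm:
  plan: [0,0,-1.5,0,0,0,0,0,-2.5,0,0,0,0,0,-3,0,0,0,0,0,-3,0,0,0,0,0,-3,0,0,0]

```text
time_s: 34.03
ee_pos: [529.8, -162.7, 179.1]
ee_rot: [-180.0, 0.0, 80.8]
force: [0.6, -0.9, 0.4]
gripper_width: 60.4
gripper_force: 0.0
```

Run:
```python
from h import *
p,psi=pose();print(p,psi)
plan((632,-55,178,80.9,36))
```

```text
[ 529.79747918 -162.6527606   179.0735114 ] 80.77699863855752
5 rows of [2.45, 1.67, 0.02, 0, 0, -0.0004] -> (632, -55, 178, 80.9, 36)
```

Request:
step_arm:
  plan: [2.45,1.67,0,0,0,0,2.45,1.67,0,0,0,0,2.45,1.67,0,0,0,0,2.45,1.67,0,0,0,0,2.45,1.67,0,0,0,0]

```text
time_s: 34.45
ee_pos: [632.9, -54.2, 177.9]
ee_rot: [180.0, 0.0, 80.8]
force: [-0.8, 0.6, 0.2]
gripper_width: 59.7
gripper_force: 0.0
```

Request:
step_arm:
  plan: [0,0,0,0,0,0,0,0,0,0,0,0,0,0,0,0,0,0,0,0,0,0]

```text
invalid input at $.plan: expected a multiple of 6 numbers
```

Request:
step_arm:
  plan: [0,0,0,0,0,0,0,0,0,0,0,0,0,0,0,0,0,0]

```text
time_s: 34.7
ee_pos: [631.5, -55.4, 177.4]
ee_rot: [-179.9, 0.0, 80.8]
force: [0.3, -0.1, 0.1]
gripper_width: 60.1
gripper_force: 0.0
```

Run:
```python
from h import *
p,psi=pose();print(p,psi)
w=grab('wrist','w6')
for d in viewer.pinpoint('spare_a',w)[:5]:
    g=at_z(w,d['location'],0)[:2]; print(np.round(d['location']),round(d['score'],2),g)
```

```text
[631.53287783 -55.40685421 177.37853061] 80.79875848484023
[264. 115.] 0.75 [627.07471913  29.0736493 ]
[180.  90.] 0.75 [549.79486335  66.00613965]
[313. 186.] 0.72 [665.95006371 -49.75488367]
[198. 168.] 0.66 [550.72183948 -12.27337239]
[207. 303.] 0.42 [ 526.08727387 -165.71823414]
```

View pics/w6.png

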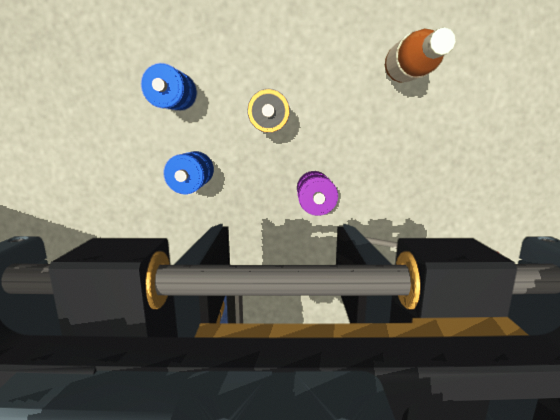

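The wrist picture shows spare 2 (dark top) at (268,110), purple at (319,197), blue at (163,87) and (187,174), and oil at (415,58).

Run:
```python
from h import *
w=grab('wrist')
g=at_z(w,(268.5,110.3),46); print(g,at_z(w,(267.8,111),54))
plan((g[0],g[1]-0.3,110,80.9,25),(g[0],g[1]-.3,34,80.9,16))
```

```text
[634.03111476  29.5156361   46.        ] [633.62160975  28.59323108  54.        ]
5 rows of [1.69, -0.22, 1.36, 0, 0, -0.0007] -> (np.float64(634.0311147635612), np.float64(29.215636100941836), 110, 80.9, 25)
5 rows of [0.0, 0.0, 1.52, 0, 0, -0.0] -> (np.float64(634.0311147635612), np.float64(29.215636100941836), 34, 80.9, 16)
```

Request:
step_arm:
  plan: [1.69,-0.22,1.36,0,0,0,1.69,-0.22,1.36,0,0,0,1.69,-0.22,1.36,0,0,0,1.69,-0.22,1.36,0,0,0,1.69,-0.22,1.36,0,0,0]

```text
time_s: 35.27
ee_pos: [634.4, 29.6, 109.4]
ee_rot: [180.0, 0.0, 80.7]
force: [0.8, 0.4, -0.5]
gripper_width: 59.9
gripper_force: 0.0
```

Request:
step_arm:
  plan: [0,0,1.6,0,0,0,0,0,1.6,0,0,0,0,0,1.6,0,0,0,0,0,1.5,0,0,0,0,0,1.2,0,0,0]

```text
time_s: 35.68
ee_pos: [634.1, 29.1, 33.8]
ee_rot: [-180.0, 0.0, 80.7]
force: [0.4, 1.0, -0.4]
gripper_width: 60.4
gripper_force: 0.0
```

Request:
step_arm:
  plan: [0,0,0,0,0,0,0,0,0,0,0,0,0,0,0,0,0,0]

```text
time_s: 35.93
ee_pos: [635.5, 29.6, 35.6]
ee_rot: [179.9, -0.0, 80.7]
force: [0.8, -0.3, -0.1]
gripper_width: 60.3
gripper_force: 0.0
```

Request:
step_arm:
  plan: [0,0,0,0,0,0,0,0,0,0,0,0,0,0,0,0,0,0,0,0,0,0,0,0,0,0,0,0,0,0]
  hand: 2.5

```text
time_s: 36.35
ee_pos: [634.0, 30.1, 35.1]
ee_rot: [-179.9, 0.0, 80.8]
force: [-3.8, 1.2, 4.3]
gripper_width: 35.4
gripper_force: 25.0
```

Request:
step_arm:
  plan: [0,0,0,0,0,0]

```text
time_s: 36.43
ee_pos: [634.1, 30.1, 35.1]
ee_rot: [-179.9, 0.0, 80.8]
force: [-5.2, 0.6, 6.2]
gripper_width: 35.5
gripper_force: 25.0
```

Run:
```python
from h import *
p,psi=pose();print(p,psi)
plan((p[0],p[1],130,80.9,25),(465.2,-152.6,110,80.9,36))
```

```text
[634.05783825  30.09905373  35.09741205] 80.77333770952127
4 rows of [0.0, 0.0, -2.37, 0, 0, -0.0006] -> (np.float64(634.0578382465874), np.float64(30.09905373008321), 130, 80.9, 25)
7 rows of [-2.96, -1.97, 0.29, 0, 0, -0.0] -> (465.2, -152.6, 110, 80.9, 36)
```

Request:
step_arm:
  plan: [0,0,-2.4,0,0,0,0,0,-2.4,0,0,0,0,0,-2.4,0,0,0,0,0,-2.4,0,0,0]

```text
time_s: 36.77
ee_pos: [634.8, 29.9, 130.8]
ee_rot: [-180.0, 0.0, 80.8]
force: [0.9, -1.0, -1.9]
gripper_width: 35.6
gripper_force: 25.0
```

Request:
step_arm:
  plan: [-2.96,-1.97,0,0,0,0,-2.96,-1.97,0,0,0,0,-2.96,-1.97,0,0,0,0,-2.96,-1.97,0,0,0,0,-2.96,-1.97,0,0,0,0]

```text
time_s: 37.18
ee_pos: [512.7, -101.3, 130.1]
ee_rot: [180.0, 0.0, 80.8]
force: [0.4, -1.2, -3.2]
gripper_width: 35.5
gripper_force: 25.0
```

Request:
step_arm:
  plan: [-2.96,-1.97,0,0,0,0,-2.96,-1.97,0,0,0,0,0,0,0,0,0,0,0,0,1.8,0,0,0,0,0,1.8,0,0,0]

```text
time_s: 37.6
ee_pos: [466.5, -153.5, 95.0]
ee_rot: [179.7, 0.0, 80.7]
force: [0.4, 0.5, -3.2]
gripper_width: 35.3
gripper_force: 25.0
```

Request:
step_arm:
  plan: [0,0,1.4,0,0,0,0,0,0,0,0,0,0,0,0,0,0,0,0,0,0,0,0,0,0,0,0,0,0,0]

```text
time_s: 38.02
ee_pos: [466.5, -152.6, 81.5]
ee_rot: [179.9, 0.0, 80.8]
force: [0.4, 0.1, -1.7]
gripper_width: 35.5
gripper_force: 25.0
```

Run:
```python
from h import *
p,psi=pose();print(p,psi)
plan((465.2,-152.6,48,80.9,8))
```

```text
[ 466.47150232 -152.6069529    81.51959001] 80.79337113084915
5 rows of [-0.0, -0.03, 0.67, 0, 0, -0.0004] -> (465.2, -152.6, 48, 80.9, 8)
```

Request:
step_arm:
  plan: [0,-0.1,0.9,0,0,0,0,0,0.9,0,0,0,0,0,0.8,0,0,0,0,0,0.7,0,0,0,0,0,0,0,0,0]

```text
time_s: 38.43
ee_pos: [464.1, -152.2, 46.6]
ee_rot: [-179.9, -0.0, 80.8]
force: [0.4, -0.3, -2.0]
gripper_width: 35.2
gripper_force: 25.0
```

Request:
step_arm:
  plan: [0,0,0,0,0,0,0,0,0,0,0,0]

```text
time_s: 38.6
ee_pos: [464.4, -152.3, 47.2]
ee_rot: [-180.0, -0.0, 80.8]
force: [-0.4, -1.0, -2.6]
gripper_width: 35.4
gripper_force: 25.0
```

Request:
step_arm:
  plan: [0,0,0,0,0,0,0,0,0,0,0,0,0,0,0,0,0,0,0,0,0,0,0,0,0,0,0,0,0,0]
  hand: 6.0

```text
time_s: 39.02
ee_pos: [464.7, -152.4, 47.9]
ee_rot: [180.0, 0.0, 80.8]
force: [-0.1, 0.1, 0.3]
gripper_width: 60.0
gripper_force: 0.0
```

Request:
step_arm:
  plan: [0,0,-1.5,0,0,0,0,0,-2.5,0,0,0,0,0,-3,0,0,0,0,0,-3,0,0,0,0,0,-3,0,0,0]

```text
time_s: 39.43
ee_pos: [464.2, -152.2, 179.1]
ee_rot: [-180.0, 0.0, 80.8]
force: [0.5, -0.8, -0.0]
gripper_width: 59.9
gripper_force: 0.0
```

Request:
step_arm:
  plan: [0,0,-3,0,0,0,0,0,-3,0,0,0,0,0,-3,0,0,0,0,0,0,0,0,0]
  hand: 0

```text
time_s: 39.77
ee_pos: [467.3, -153.2, 273.9]
ee_rot: [179.3, 0.1, 80.8]
force: [1.2, 0.3, -0.1]
gripper_width: 36.1
gripper_force: 0.0
```

```bash
cat >> h.py <<'E'
C=np.array([492.1,-193.4]); A=np.radians(-9.06)
def case2w(x,y): return C+np.array([np.cos(A)*x-np.sin(A)*y,np.sin(A)*x+np.cos(A)*y])
def w2case(p):
    d=np.array(p[:2])-C; return np.array([np.cos(A)*d[0]+np.sin(A)*d[1],-np.sin(A)*d[0]+np.cos(A)*d[1]])
E
python3 - <<'E'
from h import *
p,psi=pose();print(p,psi)
t=grab('top','t7'); s=grab('scene','s7')
a=viewer.pinpoint('lid_edge',t)[0];b=viewer.pinpoint('lid_edge',s)[0]
X=tri([(t,a['location']),(s,b['location'])]); print(a,b,X,w2case(X))
for th in np.arange(1.7,2.15,.05):
    y=-75+150*np.cos(th)-48*np.sin(th); z=28+150*np.sin(th)+48*np.cos(th)
    W=[*case2w(0,y),z]; print(round(th,2),round(y),round(z),np.round(proj(t,W)-a['location']),np.round(proj(s,W)-b['location']))
for q in (t,s):
  for k in ('finished','spare_a'):
    for d in viewer.pinpoint(k,q)[:6]:
        g=w2case(at_z(q,d['location'],12)); 
        if abs(g).max()<80: print(k,d['score'],g)
cv2.imwrite('pics/c7.png',np.hstack([cv2.resize(cv2.cvtColor(s['img'][200:400,0:260],cv2.COLOR_RGB2BGR),None,fx=1.5,fy=1.5),cv2.resize(cv2.cvtColor(t['img'][200:340,330:520],cv2.COLOR_RGB2BGR),(400,300))]))
E
```

```text
[ 467.26699549 -153.23923149  273.91187669] 80.77436748754413
{'location': [497.4, 281.6], 'score': 0.94} {'location': [38.1, 345.4], 'score': 0.68} [ 463.52811519 -377.99988747  140.55692218] [   0.85327988 -186.79599291]
1.7 -142 171 [-17.  -2.] [ 23. -39.]
1.75 -149 167 [-14.  -2.] [ 18. -33.]
1.8 -156 163 [-11.  -2.] [ 14. -28.]
1.85 -162 159 [-9. -1.] [ 11. -22.]
1.9 -169 154 [-6. -1.] [  7. -16.]
1.95 -175 150 [-4. -1.] [  4. -11.]
2.0 -181 144 [-3. -0.] [ 2. -5.]
2.05 -187 139 [-1. -0.] [-1.  0.]
2.1 -192 133 [0. 0.] [-3.  6.]
finished 0.37 [-30.01338522 -34.92356844]
spare_a 0.89 [32.82974272 37.53847278]
finished 0.67 [-28.82348069 -32.6935316 ]
spare_a 0.78 [-35.50601905  39.03513963]
spare_a 0.72 [36.52272181 37.76544109]
```

View pics/c7.png

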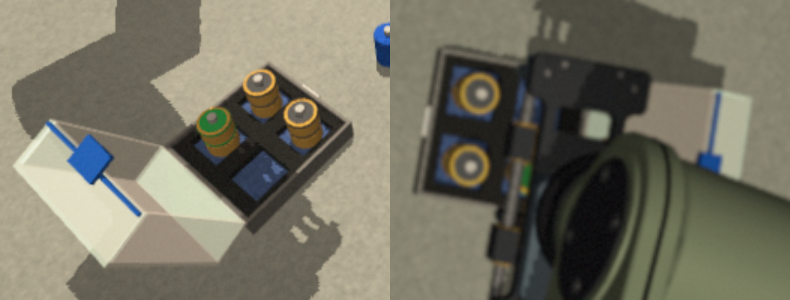

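The crop shows green in pocket 0, dark spares in pockets 2 and 3, and pocket 1 empty. The cover is open at about 2.05 rad, with its tongue at crop (92,158).

Run:
```python
from h import *
a=case2w(0,-240); b=case2w(0,-210); c=case2w(0,20)
print(a,b,c)
plan((*a,274,80.9,36),(*a,125,80.9,30),(*b,125,80.9,15),(*c,125,80.9,12))
```

```text
[ 454.30751587 -430.40575551] [ 459.03157638 -400.78003607] [ 495.24937368 -173.64952037]
8 rows of [-3.45, 0.43, -0.09, 0, 0, -0.0003] -> (np.float64(454.3075158668749), np.float64(-430.4057555061638), 274, 80.9, 36)
5 rows of [0.0, 0.0, 2.98, 0, 0, -0.0] -> (np.float64(454.3075158668749), np.float64(-430.4057555061638), 125, 80.9, 30)
3 rows of [1.0, -0.0, -0.0, 0, 0, -0.0] -> (np.float64(459.0315763835155), np.float64(-400.7800360678933), 125, 80.9, 15)
20 rows of [1.15, -0.0, -0.0, 0, 0, -0.0] -> (np.float64(495.24937367776045), np.float64(-173.64952037448637), 125, 80.9, 12)
```

Request:
step_arm:
  plan: [-3.45,0.43,-0.1,0,0,0,-3.45,0.43,-0.1,0,0,0,-3.45,0.43,-0.1,0,0,0,-3.45,0.43,-0.1,0,0,0,-3.45,0.43,-0.1,0,0,0]

```text
time_s: 40.58
ee_pos: [457.6, -327.4, 272.0]
ee_rot: [-179.9, -0.0, 80.8]
force: [0.7, -0.1, -0.6]
gripper_width: 0.3
gripper_force: 0.0
```

Request:
step_arm:
  plan: [-3.45,0.43,-0.1,0,0,0,-3.45,0.43,-0.1,0,0,0,-3.45,0.43,-0.1,0,0,0,0,0,0,0,0,0,0,0,0,0,0,0]

```text
time_s: 41.0
ee_pos: [453.6, -431.6, 274.0]
ee_rot: [-179.9, -0.1, 80.6]
force: [1.0, 0.9, -0.6]
gripper_width: 0.4
gripper_force: 0.0
```

Request:
step_arm:
  plan: [0,0,2.98,0,0,0,0,0,2.98,0,0,0,0,0,2.98,0,0,0,0,0,2.98,0,0,0,0,0,2.98,0,0,0]

```text
time_s: 41.42
ee_pos: [454.2, -428.4, 125.3]
ee_rot: [-180.0, -0.0, 80.8]
force: [0.2, -0.4, 0.7]
gripper_width: 0.5
gripper_force: 0.0
```

Request:
step_arm:
  plan: [0,0,0,0,0,0,0,0,0,0,0,0,1.0,0,0,0,0,0,1.0,0,0,0,0,0,1.0,0,0,0,0,0]

```text
time_s: 41.83
ee_pos: [460.0, -400.0, 128.8]
ee_rot: [179.8, 0.1, 80.8]
force: [0.4, 0.2, 0.7]
gripper_width: 0.5
gripper_force: 0.0
```

Request:
step_arm:
  plan: [1.2,0,0,0,0,0,1.2,0,0,0,0,0,1.2,0,0,0,0,0,1.2,0,0,0,0,0,1.2,0,0,0,0,0]

```text
time_s: 42.25
ee_pos: [469.5, -341.0, 128.3]
ee_rot: [179.8, 0.1, 80.8]
force: [-0.1, -3.4, 3.1]
gripper_width: 0.3
gripper_force: 1.5
```

Request:
step_arm:
  plan: [1.2,0,0,0,0,0,1.2,0,0,0,0,0,1.2,0,0,0,0,0,1.2,0,0,0,0,0,1.2,0,0,0,0,0]

```text
time_s: 42.67
ee_pos: [479.2, -281.5, 128.1]
ee_rot: [179.8, 0.1, 80.8]
force: [0.1, -2.3, 6.5]
gripper_width: 0.5
gripper_force: 2.7
```

Request:
step_arm:
  plan: [1.2,0,0,0,0,0,1.2,0,0,0,0,0,1.2,0,0,0,0,0,1.2,0,0,0,0,0,1.2,0,0,0,0,0]

```text
time_s: 43.08
ee_pos: [487.5, -221.3, 126.2]
ee_rot: [-179.9, -0.0, 80.8]
force: [-1.1, -1.4, 1.2]
gripper_width: 0.3
gripper_force: 0.4
```

Request:
step_arm:
  plan: [1.2,0,0,0,0,0,1.2,0,0,0,0,0,1.2,0,0,0,0,0,0,0,0,0,0,0]

```text
time_s: 43.42
ee_pos: [493.7, -185.0, 126.5]
ee_rot: [-180.0, -0.1, 80.9]
force: [0.3, 0.2, 0.3]
gripper_width: 0.3
gripper_force: 0.0
```

Run:
```python
from h import *
p,psi=pose();print(p,psi,w2case(p),st()['force'])
s=grab('scene','s8'); t=grab('top')
b=viewer.pinpoint('lid_edge',s)[:1]; print(b)
for th in np.arange(0,1.3,.1):
    y=-75+150*np.cos(th)-48*np.sin(th); z=28+150*np.sin(th)+48*np.cos(th)
    print(round(th,2),np.round(proj(s,[*case2w(0,y),z])-b[0]['location']))
cv2.imwrite('pics/c8.png',cv2.resize(cv2.cvtColor(s['img'][150:400,0:330],cv2.COLOR_RGB2BGR),None,fx=2,fy=2))
```

```text
[ 493.68414353 -184.9668882   126.49934253] 80.86921151710851 [0.2364287  8.57735314] [0.34203943 0.21379537 0.33162924]
[]Traceback (most recent call last):
  File "<stdin>", line 7, in <module>
IndexError: list index out of range
```

Run:
```python
import cv2
i=cv2.imread('pics/s8.png'); cv2.imwrite('pics/c8.png',cv2.resize(i[150:400,0:330],None,fx=2,fy=2))
```

```text
(no output)
```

View pics/c8.png

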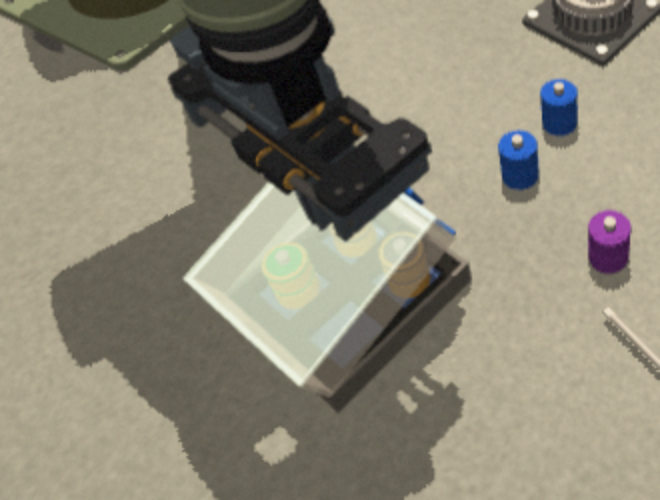

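The crop shows the cover swung over to about 0.3 rad, with the fingers above it at (345,225). The barrels stand under it. Next I press down near the free edge.

Request:
step_arm:
  plan: [1.1,0,0,0,0,0,1.1,0,0,0,0,0,1.1,0,0,0,0,0,1.0,0,0,0,0,0,0,0,0,0,0,0]

```text
time_s: 43.98
ee_pos: [500.6, -142.9, 126.6]
ee_rot: [-180.0, -0.0, 80.9]
force: [-0.5, 0.1, -0.7]
gripper_width: 0.4
gripper_force: 0.0
```

Request:
step_arm:
  plan: [0,0,0.8,0,0,0,0,0,0.8,0,0,0,0,0,0.6,0,0,0,0,0,0.4,0,0,0,0,0,0,0,0,0]

```text
time_s: 44.4
ee_pos: [500.0, -145.0, 99.8]
ee_rot: [-179.9, -0.0, 80.7]
force: [0.6, -0.1, 0.6]
gripper_width: 0.5
gripper_force: 0.0
```

Request:
step_arm:
  plan: [0,0,0.3,0,0,0,0,0,0.3,0,0,0,0,0,0,0,0,0,0,0,0,0,0,0]

```text
time_s: 44.73
ee_pos: [500.3, -145.3, 94.2]
ee_rot: [-180.0, 0.0, 80.8]
force: [-0.3, 0.1, 0.1]
gripper_width: 0.5
gripper_force: 0.0
```

Request:
step_arm:
  plan: [0,0,0.3,0,0,0,0,0,0,0,0,0]

```text
time_s: 44.9
ee_pos: [500.1, -145.1, 91.0]
ee_rot: [-179.9, 0.0, 80.8]
force: [0.4, 0.3, -0.1]
gripper_width: 0.3
gripper_force: 0.0
```

Request:
step_arm:
  plan: [0,0,0.2,0,0,0,0,0,0,0,0,0]

```text
time_s: 45.07
ee_pos: [500.5, -145.2, 90.2]
ee_rot: [180.0, 0.0, 80.8]
force: [-1.1, 0.4, 5.2]
gripper_width: 0.8
gripper_force: 2.8
```

Request:
step_arm:
  plan: [0,0,0.2,0,0,0,0,0,0,0,0,0]

```text
time_s: 45.23
ee_pos: [500.6, -145.2, 90.0]
ee_rot: [180.0, 0.0, 80.8]
force: [-4.5, 1.5, 17.9]
gripper_width: 0.5
gripper_force: 9.0
```

Request:
step_arm:
  plan: [0,0,0.05,0,0,0,0,0,0,0,0,0,0,0,0,0,0,0]

```text
time_s: 45.48
ee_pos: [500.6, -145.1, 90.0]
ee_rot: [179.9, 0.0, 80.8]
force: [-5.8, 2.4, 19.7]
gripper_width: 0.3
gripper_force: 10.2
```

Request:
step_arm:
  plan: [0,0,-2.0,0,0,0,0,0,-3,0,0,0,0,0,-3,0,0,0,0,0,-3,0,0,0]

```text
time_s: 45.82
ee_pos: [500.2, -145.0, 198.1]
ee_rot: [-180.0, 0.0, 80.8]
force: [0.5, -0.2, 0.1]
gripper_width: 0.6
gripper_force: 0.0
```

Request:
step_arm:
  plan: [-3,0,-1,0,0,0,-3,0,-1,0,0,0,-3,0,-1,0,0,0,-3,0,-1,0,0,0,-3,0,-1,0,0,0]

```text
time_s: 46.23
ee_pos: [475.9, -294.4, 247.6]
ee_rot: [180.0, 0.0, 80.8]
force: [0.2, -1.1, -0.1]
gripper_width: 0.4
gripper_force: 0.0
```

Request:
step_arm:
  plan: [-3,0,-1,0,0,0,-3,0,0,0,0,0,0,0,0,0,0,0,0,0,0,0,0,0]

```text
time_s: 46.57
ee_pos: [466.3, -353.4, 256.5]
ee_rot: [-180.0, -0.0, 80.6]
force: [-0.0, 0.2, -0.6]
gripper_width: 0.5
gripper_force: 0.0
```

Run:
```python
from h import *
p,psi=pose();print(p,psi)
s=grab('scene','s9'); w=grab('wrist','w9'); t=grab('top')
for q,n in((s,'s'),(w,'w'),(t,'t')):
    for d in viewer.pinpoint('lid_edge',q)[:1]:
        print(n,d)
        for th in (0,.03,.07,.12):
            y=-75+150*np.cos(th)-48*np.sin(th); z=28+150*np.sin(th)+48*np.cos(th)
            print(th,np.round(proj(q,[*case2w(0,y),z])-d['location'],1))
for k,z in(('next',50),('chuck_knob',75)):
    for d in viewer.pinpoint(k,t)[:1]: print(k,d['score'],at_z(t,d['location'],z)[:2])
a=cv2.cvtColor(s['img'],cv2.COLOR_RGB2BGR);b=cv2.cvtColor(w['img'],cv2.COLOR_RGB2BGR)
cv2.imwrite('pics/c9.png',np.vstack([np.hstack([cv2.resize(a[210:360,80:280],(400,300)),cv2.resize(a[80:230,220:420],(400,300))]),cv2.resize(b[0:210,140:420],(800,300))]))
```

```text
[ 466.27808752 -353.40733898  256.54797909] 80.6233955718566
s {'location': [201.2, 244.4], 'score': 0.64}
0 [ 0.6 -1.8]
0.03 [-0.5 -2.8]
0.07 [-2.  -4.2]
0.12 [-4.1 -5.7]
t {'location': [352.2, 252.0], 'score': 0.9}
0 [-0.4  4.1]
0.03 [0.7 4.3]
0.07 [2.4 4.6]
0.12 [4.7 5.1]
next 0.83 [494.68884748 219.12962182]
chuck_knob 0.59 [455.78077638 286.02842887]
```

View pics/c9.png

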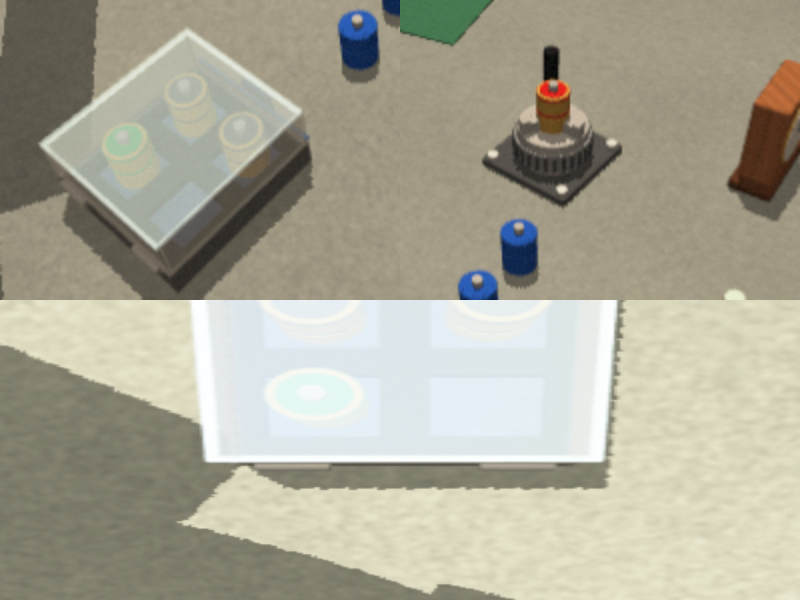

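The crops show the cover flat and shut over the three upright barrels, and the red barrel upright in the chuck. The cover met the fingers at its shut height of 76 mm and took 20 N there without yielding, so it is latched.

```bash
python3 -c "
from workcell import env
print(env.job_done())"
```

```text
the job is handed in; nothing more can be done
None
```

I handed the job in; no verdict came back. By my own checks, the red-banded barrel is clamped in the chuck, the green-banded barrel and both spares stand in the case pockets, and the cover is shut; I saw no third spare on the bench.

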